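# Pack the overhanging deck of a specimen stand and load its sleeves

### The arm

A 6-joint arm with a two-finger parallel gripper is mounted at the origin on the work surface. World frame = base frame: x ahead of the robot, y to its left, z up, the work surface at z = 0. Lengths are in m, angles in degrees, forces in N, time in s.
With the tool pointing down it reaches from about 0.4 to 0.825 m from the base axis. Payload 7 kg.
Tool frame: the origin (TCP) lies midway between the tips of the shut fingers; the grasp point (between the pads) lies 19 mm behind it; z points along the fingers, y is the direction in which the jaws open and shut (so a half turn about z gives the same grasp; the last joint's range is limited). The gripper opens to 88 mm and grips with 3 to 60 N. Pads are 19 mm wide; open, the fingers measure 130 mm over their backs; the gripper's body (78 mm by 193 mm) begins 47 mm behind the grasp point.
Start: joints at [-57.118, 20.546, 0.682, 0, -70.136, -16.507], TCP at [0.19, -0.648, 0.227] pointing down, gripper open.
Joint ranges: [-176.03, 176.03], [-82.01, 121.73], [-58.28, 71.71], [-173.87, 95.51], [-174.79, -0.11], [-173.66, 173.66]. Speed limits (degrees/s): [136.94, 136.94, 172.46, 180, 180, 180].

### API

Orientations are given as [roll, pitch, yaw] about the fixed x, y, z axes, in that order (R = Rz(yaw) Ry(pitch) Rx(roll)).
In Python, from plant import r gives the robot as it stands. The module is installed in compiled form; this text tells all that it offers.
- The arm moves only by the tool send_rows, never from a script. Its argument "motion" is a list of rows, each an object with "travel": the shift along the tool's x, y, z in m, a list of three; "spin": the turn about the tool's z in degrees. In form: [{"travel": [tx, ty, tz], "spin": spin}, ...]. A call has 1 to 5 rows; each row shifts and turns the pose as measured when the row begins, along the tool's axes as they then stand; what a row does not reach is not made up. A row lasts 1/12 s, in which the tool goes at most 41.7 mm and 7.16 degrees, less where a joint would pass 70% of its speed; a pose out of reach is approached as far as the arm can. A call is refused whole if a number of a shift passes 0.0417 or a number of a turn 7.16, either way. A call with a gripper value outside its range is refused whole. "gripper" is the gripper command: -1 is shut, 1 is fully open, values between are in proportion, set as the call begins (left out, the last holds). The fingers move at their own pace and stop on an object; "squeeze" is the grip in N (left out, the last holds). Time passes only in rows, so rows that do not move let the fingers close. It gives the time, the measured TCP pose, the force and the opening at its end, in the units of the state.
- r.get_state(): the state, without advancing time (a new reading comes with each control period).
- r.capture(name): name is "scene" or "top" or "wrist"; returns (picture, depth): 420x560x3 uint8, blue, green, red; 420x560 float32, m along the optical axis (not along the pixel's ray), 0 where there is no reading.
- r.get_calibration(name): a dict with "fov_y" (degrees; the focal length in pixels is half the picture's height over the tangent of half this angle, whatever the lens; pixels are square), "cx", "cy" (the principal point, pixels), "origin" and "orientation" of the camera in the world. Camera axes: x right, y down, z forward; pixel columns grow to the right and rows downward; lengths in m; the calibration is good to about 2 mm. A picture is of the moment at which its call begins: read the wrist's pose just before it. get_calibration takes no time and is no camera call; for the wrist camera it gives the pose at the moment of the call.
- r.close_job(): hands the job in, once; it reports no verdict.
Trained networks look in the newest picture that a camera, given by its name, has taken for a name from the list of things; names that differ only in an ending like _2 or _b are one class to them, and where a whole thing is asked for, a point or a joint stands for the part that bears it (a point fixed in the world has none). Each returns a list of dicts, best first, with "conf" (0 to 1); they miss things now and then, are a little off and sometimes report something else, mostly with a low value. They report only what shows in the picture. A call takes as long as a camera call. They do not tell look-alikes from the thing itself.
- r.boxes_of(camera, target): "at" ([x, y, z] in m, in the coordinates of the camera as it stood for that picture, good to about 4 mm: the middle of the surface that is visible of it).
- r.pinpoint(camera, target): "at" ([x, y, z] in m, in the coordinates of the camera as it stood for that picture, good to about 4 mm: a listed point, or the origin of a listed thing).
The state is a dict: "time_s": time; "joints": joint angles; "qd": joint speeds; "joint_torque": joint torques, N m; "tcp_pos": TCP position; "eef_rot": TCP orientation; "contact_force": force on the tool from outside, world axes, zero at the start; "moment": the same for the moment, N m; "gripper_width": finger opening in m.
Only numpy, scipy, OpenCV 4.12 (cv2) and the standard library are available. Lean on these libraries where they do the work, as an engineer would, in place of code of your own. Each camera call takes 0.05 s, during which the arm holds its last target. There are 200 camera calls.

### The job

The stand's deck overhangs and must be properly supported before it is loaded: take out the thin spacer left under it from the last job, trial-fit the thicker ones in the gap from the front, and leave in the thickest that slides in, pushed straight in along the middle until it meets the stop. Only then push every grey sleeve on the bench fully down onto a spigot of the deck, one to a spigot. At the end all the other spacers must lie flat on the rubber mat, and the rest of the things on the bench are to be left alone.

Things in the scene. Friction and masses are not known exactly. Their poses are not given: they have to be found in the camera images.
- stand: Fixed grey stand facing the robot. Base plate 270 mm wide (y) and 15 mm thick, from x = -150 mm (front edge) to x = +75 mm; origin on the table surface at the middle of the width, its x pointing away from the robot's side (into the gap), y to the left, z up. The front part of the plate is a clear apron. A dark stop bar, 11.5 mm high, lies across the plate with its front face at x = +40 mm. Two columns, 16 mm thick and 71 mm high from the table, at x = +52, y = +-124 mm.
- deck: Aluminium plate, 90 (x) x 270 (y) x 15 mm thick, clamped rigidly to the stand's columns (it never moves), origin at the centre of its UNDERSIDE, at x = +25, y = 0 mm of the stand and parallel to it: its front edge is at stand x = -20 mm. The open gap between the base plate's top and the deck's underside is (height of this origin) - 15 mm; it differs from start to start, 17.1 to 24.0 mm. It carries four upright steel spigots.
- mat: Thin fixed black rubber mat on the right, 150 (x) x 270 (y) x 3 mm thick, where the spacers are kept; origin at the centre of its underside, so its top is 3 mm above the origin.
- spigot0 (a point): Foot of the rightmost spigot (seen from the robot), on the deck's upper face, on the spigot's axis; its z is the deck's z. The spigot is 32 mm thick and 32 mm high, its top 8 mm tapering to 23 mm. Spigots stand 60 mm apart, at stand x = +10 mm, in a row.
- spigot1 (a point): Foot of the second from the right spigot (seen from the robot), on the deck's upper face, on the spigot's axis; its z is the deck's z. The spigot is 32 mm thick and 32 mm high, its top 8 mm tapering to 23 mm. Spigots stand 60 mm apart, at stand x = +10 mm, in a row.
- spigot2 (a point): Foot of the second from the left spigot (seen from the robot), on the deck's upper face, on the spigot's axis; its z is the deck's z. The spigot is 32 mm thick and 32 mm high, its top 8 mm tapering to 23 mm. Spigots stand 60 mm apart, at stand x = +10 mm, in a row.
- spigot3 (a point): Foot of the leftmost spigot (seen from the robot), on the deck's upper face, on the spigot's axis; its z is the deck's z. The spigot is 32 mm thick and 32 mm high, its top 8 mm tapering to 23 mm. Spigots stand 60 mm apart, at stand x = +10 mm, in a row.
- spacer13: Loose aluminium spacer: a slab 110 (x) x 44 (y) x 13 mm thick lying flat, with an upright grip fin on top near its rear end: fin 30 mm long (x), 12 mm thick (y), 40 mm high above the slab, centred at x = -35 mm. Origin at the centre of the slab's underside; x runs from the fin to the plain front end, z up. About 200 g. This one, the thinnest, starts under the deck, near the stop, with its fin sticking out in front, and is always too thin for the gap.
- spacer16: Loose aluminium spacer: a slab 110 (x) x 44 (y) x 16 mm thick lying flat, with an upright grip fin on top near its rear end: fin 30 mm long (x), 12 mm thick (y), 40 mm high above the slab, centred at x = -35 mm. Origin at the centre of the slab's underside; x runs from the fin to the plain front end, z up. About 239 g. The spacers of 16, 19 and 22 mm start on the mat in any order; the four differ only in slab thickness.
- spacer19: Loose aluminium spacer: a slab 110 (x) x 44 (y) x 19 mm thick lying flat, with an upright grip fin on top near its rear end: fin 30 mm long (x), 12 mm thick (y), 40 mm high above the slab, centred at x = -35 mm. Origin at the centre of the slab's underside; x runs from the fin to the plain front end, z up. About 278 g. The spacers of 16, 19 and 22 mm start on the mat in any order; the four differ only in slab thickness.
- spacer22: Loose aluminium spacer: a slab 110 (x) x 44 (y) x 22 mm thick lying flat, with an upright grip fin on top near its rear end: fin 30 mm long (x), 12 mm thick (y), 40 mm high above the slab, centred at x = -35 mm. Origin at the centre of the slab's underside; x runs from the fin to the plain front end, z up. About 318 g. The spacers of 16, 19 and 22 mm start on the mat in any order; the four differ only in slab thickness.
- sleeveA: Loose grey rigid tube, 48 mm outside diameter, bore 35 mm, 60 mm long, open at both ends, 120 g, standing on end on the table to the left; either end may go down. Origin at the centre of one end face (the lower one at the start), z along its axis. May be absent (None).
- sleeveB: Loose grey rigid tube, 48 mm outside diameter, bore 35 mm, 60 mm long, open at both ends, 120 g, standing on end on the table to the left; either end may go down. Origin at the centre of one end face (the lower one at the start), z along its axis. May be absent (None).
- sleeveC: Loose grey rigid tube, 48 mm outside diameter, bore 35 mm, 60 mm long, open at both ends, 120 g, standing on end on the table to the left; either end may go down. Origin at the centre of one end face (the lower one at the start), z along its axis. May be absent (None).
- sleeveD: Loose grey rigid tube, 48 mm outside diameter, bore 35 mm, 60 mm long, open at both ends, 120 g, standing on end on the table to the left; either end may go down. Origin at the centre of one end face (the lower one at the start), z along its axis. May be absent (None).
- dropper: Bystander: a white bottle, 44 mm across, 120 mm tall, left of and beyond the stand. Origin under its centre. To be left alone.
- slidebox: Bystander: a flat black box, 100 x 70 x 30 mm, near left. Origin under its centre. To be left alone.
- brush: Bystander: a brush 160 mm long lying in front of the stand. Origin under its centre. To be left alone.
- dish: Bystander: a low glass dish, 90 mm across, 16 mm tall, right of the stand. Origin under its centre. To be left alone.
- beaker: Bystander: a glass beaker, 70 mm across, 85 mm tall, behind the stand. Origin under its centre. To be left alone.
- jar: Bystander: an amber jar, 60 mm across, 75 mm tall, behind the stand. Origin under its centre. To be left alone.
There are look-alikes about, which are no part of the job. Leave any green look-alike of the spacer22 alone.

How it is judged:
By the outcome, as a careful person would: the job done as asked, in the order asked, and still so for the second after the job is handed in, with the robot touching nothing.
Of sleeveA, sleeveB, sleeveC, sleeveD only 3 to 4 are there at a start; the rules pass over those that are not, and their reading is None.
At some moment in a run one of sleeveA, sleeveB, sleeveC, sleeveD may be knocked a few centimetres aside while the robot is not near it.
Once in a run the grip may slacken for a moment while it holds something.
It also fails if it takes over 210 s, if anything falls off the work surface, if the arm or the gripper's body presses on something with over 40 N, if the wrist force passes 120 N, or if a joint passes its speed limit or range.

## Working session

There is one attempt and no reset: what is moved stays moved. The work goes in short steps, Python scripts to look and compute and a tool call to move; the robot and the scene stay as the last step left them, time stands still between calls to the robot, and variables do not carry over. Pictures are saved under pics/ and viewed, about 12 in all and at most 16, crops included, and the job is handed in when it is done.

Besides the shell and the picture viewer there is one more tool, called after "Emit:" by a JSON object that holds its "api" and its "payload", one argument or row to a line. send_rows: Moves the arm, as the interface text tells. Its arguments: {"type":"object","properties":{"motion":{"type":"array"},"gripper":{"type":"number"},"squeeze":{"type":"number"}},"required":["motion"]}

```bash
mkdir -p pics; cat > h.py <<'E'
import numpy as np, cv2
from plant import r
from scipy.spatial.transform import Rotation as R
def cal(n):
    c=r.get_calibration(n); f=210/np.tan(np.radians(c['fov_y']/2)); o=np.array(c['orientation'],float)
    M=o if o.shape==(3,3) else (R.from_euler('xyz',o,degrees=True).as_matrix() if o.size==3 else R.from_quat(o).as_matrix())
    return f,c['cx'],c['cy'],np.array(c['origin']),M
def shot(n,save=None):
    k=cal(n); im,d=r.capture(n)
    if save: cv2.imwrite('pics/'+save,im)
    return im,d,k
def cloud(d,k):
    f,cx,cy,o,M=k; v,u=np.mgrid[:d.shape[0],:d.shape[1]]
    P=np.stack([(u-cx)/f*d,(v-cy)/f*d,d],-1)@M.T+o; P[d==0]=np.nan
    return P
def w(k,p): return k[4]@np.array(p)+k[3]
def px(k,p):
    q=k[4].T@(np.array(p)-k[3]); return q[:2]/q[2]*k[0]+[k[1],k[2]]
def st():
    s=r.get_state(); print(round(s['time_s'],2),np.round(s['tcp_pos'],4),np.round(s['eef_rot'],2),np.round(s['contact_force'],1),round(s['gripper_width'],4),np.round(s['joints'],0))
    return s
E
python3 - <<'E'
from h import *
st()
for n in ('scene','top'):
    print(r.get_calibration(n)); im,d,k=shot(n,n+'0.png'); np.save(n+'0.npy',cloud(d,k))
    for t in ['stand','deck','mat','spigot0','spigot3','spacer13','spacer16','spacer19','spacer22','sleeveA']:
        for x in r.pinpoint(n,t)[:6]: 
            p=w(k,x['at']); print(n,t,round(x['conf'],2),np.round(p,3),np.round(px(k,p)))
E
```

```text
0.0 [ 0.1901 -0.6472  0.2256] [ 1.7991e+02 -1.0000e-02 -1.6363e+02] [-0.9 -0.4 -1.2] 0.0877 [-57.  21.   1.  -0. -70. -17.]
{'fov_y': 45.26696704719548, 'cx': 276.9267885418555, 'cy': 205.85319480314672, 'origin': array([1.18885409, 0.45319496, 0.92331666]), 'orientation': array([-136.42192593,   -0.60468565,  122.31548457])}
scene stand 0.44 [ 0.771  0.179 -0.004] [268. 343.]
scene deck 0.84 [0.622 0.015 0.032] [243. 249.]
scene mat 0.66 [ 0.427 -0.345  0.001] [177. 155.]
scene mat 0.66 [ 0.732  0.35  -0.001] [353. 371.]
scene mat 0.49 [ 0.563  0.276 -0.003] [357. 292.]
scene mat 0.27 [0.568 0.407 0.   ] [413. 321.]
scene spigot0 0.85 [0.594 0.105 0.046] [283. 254.]
scene spigot0 0.83 [ 0.615 -0.075  0.049] [212. 226.]
scene spigot0 0.78 [0.603 0.044 0.048] [258. 244.]
scene spigot0 0.71 [ 0.611 -0.017  0.055] [234. 234.]
scene spigot3 0.85 [0.594 0.105 0.046] [283. 254.]
scene spigot3 0.83 [ 0.615 -0.075  0.049] [212. 226.]
scene spigot3 0.78 [0.603 0.044 0.048] [258. 244.]
scene spigot3 0.71 [ 0.611 -0.017  0.055] [234. 234.]
scene spacer13 0.96 [ 0.423 -0.343 -0.002] [179. 155.]

[... 2244 characters left out ...]
  0.004] [408. 316.]
top spacer16 0.78 [ 0.425 -0.349  0.004] [428. 219.]
top spacer16 0.75 [ 0.772 -0.01   0.002] [292.  85.]
top spacer16 0.55 [0.572 0.002 0.012] [288. 162.]
top spacer19 0.84 [ 0.452 -0.295 -0.002] [405. 209.]
top spacer19 0.79 [ 0.183 -0.293  0.004] [408. 316.]
top spacer19 0.78 [ 0.425 -0.349  0.004] [428. 219.]
top spacer19 0.75 [ 0.772 -0.01   0.002] [292.  85.]
top spacer19 0.55 [0.572 0.002 0.012] [288. 162.]
top spacer22 0.84 [ 0.452 -0.295 -0.002] [405. 209.]
top spacer22 0.79 [ 0.183 -0.293  0.004] [408. 316.]
top spacer22 0.78 [ 0.425 -0.349  0.004] [428. 219.]
top spacer22 0.75 [ 0.772 -0.01   0.002] [292.  85.]
top spacer22 0.55 [0.572 0.002 0.012] [288. 162.]
```

View pics/scene0.png

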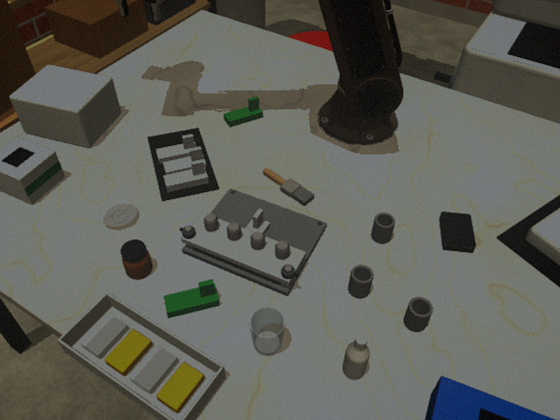

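View pics/top0.png

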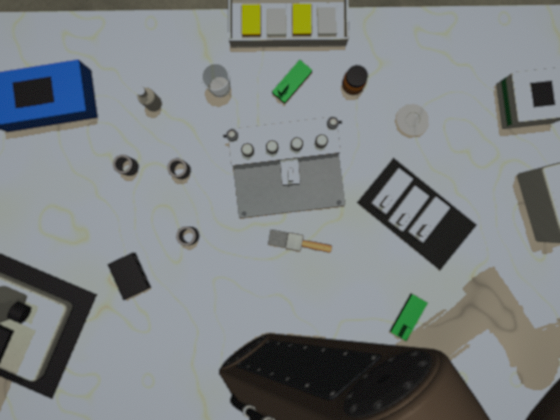

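Scene and top pictures: stand at top px (285,165) with the thin spacer's fin at (290,175); mat (417,213) with three spacers at (391,190), (409,207), (430,222); three sleeves at (126,165), (179,168), (188,236); green look-alikes at (292,82) and (409,317), to be left alone.

```bash
python3 - <<'E'
from h import *
T=np.load('top0.npy');S=np.load('scene0.npy')
for n,P in(('top',T),('scene',S)):
    x,y,z=P[...,0],P[...,1],P[...,2]
    def reg(a,b,c,d): return (x>a)&(x<b)&(y>c)&(y<d)
    m=reg(.25,.9,-.5,.5)&(abs(z)<.02)
    print(n,'table',np.median(z[reg(.4,.5,.05,.2)]))
    m=reg(.40,.8,-.16,.17)&(z>.008)&(z<.09)
    hist,e=np.histogram(z[m],bins=np.arange(.008,.09,.001)); print([(round(a*1e3,1),h) for a,h in zip(e,hist) if h>15])
    # sleeves
    m=(reg(.35,.7,.17,.45)&(z>.045)&(z<.08)).astype(np.uint8)
    c,l,s,ce=cv2.connectedComponentsWithStats(m)
    for i in range(1,c):
        if s[i,4]>20:
            q=P[l==i]; print('obj',s[i,4],ce[i].round(),np.nanmedian(q,0).round(4),q.min(0).round(3),q.max(0).round(3))
    m=(reg(.3,.6,-.5,-.18)&(z>.012)&(z<.1)).astype(np.uint8)
    c,l,s,ce=cv2.connectedComponentsWithStats(m)
    for i in range(1,c):
        if s[i,4]>40:
            q=P[l==i]; lo=q[q[:,2]<.035]; hi=q[q[:,2]>.04]
            (cx,cy),(a,b),an=cv2.minAreaRect((lo[:,:2]*1000).astype(np.float32))
            print('sp',s[i,4],ce[i].round(),'zslab',np.round(np.median(lo[:,2]),4),'ztop',np.round(np.percentile(q[:,2],97),4),'rect',np.round([cx,cy,a,b,an],1),'fin',hi.mean(0).round(3) if len(hi) else '')
E
```

```text
top table 0.0009821772106355375
[(np.float64(8.0), np.int64(57)), (np.float64(9.0), np.int64(95)), (np.float64(10.0), np.int64(209)), (np.float64(11.0), np.int64(397)), (np.float64(12.0), np.int64(670)), (np.float64(13.0), np.int64(833)), (np.float64(14.0), np.int64(906)), (np.float64(15.0), np.int64(848)), (np.float64(16.0), np.int64(593)), (np.float64(17.0), np.int64(380)), (np.float64(18.0), np.int64(221)), (np.float64(19.0), np.int64(136)), (np.float64(20.0), np.int64(110)), (np.float64(21.0), np.int64(92)), (np.float64(22.0), np.int64(79)), (np.float64(23.0), np.int64(84)), (np.float64(24.0), np.int64(56)), (np.float64(25.0), np.int64(60)), (np.float64(26.0), np.int64(56)), (np.float64(27.0), np.int64(71)), (np.float64(28.0), np.int64(69)), (np.float64(29.0), np.int64(54)), (np.float64(30.0), np.int64(49)), (np.float64(31.0), np.int64(26)), (np.float64(40.0), np.int64(17)), (np.float64(42.0), np.int64(22)), (np.float64(43.0), np.int64(53)), (np.float64(44.0), np.int64(102)), (np.float64(45.0), np.int64(180)), (np.float64(46.0), np.int64(355)), (np.float64(47.0), np.int64(468)), 
[... 4151 characters left out ...]
p.float64(76.0), np.int64(49)), (np.float64(77.0), np.int64(45)), (np.float64(78.0), np.int64(48)), (np.float64(79.0), np.int64(84)), (np.float64(80.0), np.int64(81)), (np.float64(81.0), np.int64(86)), (np.float64(82.0), np.int64(53)), (np.float64(83.0), np.int64(34)), (np.float64(84.0), np.int64(32)), (np.float64(85.0), np.int64(19))]
obj 261 [384. 222.] [0.3954 0.2541 0.0562] [0.367 0.23  0.045] [0.417 0.276 0.066]
obj 299 [361. 275.] [0.5632 0.2755 0.057 ] [0.532 0.252 0.045] [0.583 0.3   0.064]
obj 330 [419. 308.] [0.5731 0.4091 0.057 ] [0.543 0.386 0.045] [0.594 0.433 0.063]
sp 1795 [182. 163.] zslab 0.0215 ztop 0.0625 rect [ 459.6 -299.2  169.9  118.6   51.8] fin [ 0.438 -0.274  0.054]
```

```bash
python3 - <<'E'
from h import *
for n in('top','scene'):
    P=np.load(n+'0.npy');x,y,z=P[...,0],P[...,1],P[...,2]
    b=(x>.35)&(x<.75)&(y>-.2)&(y<.2)
    def big(m):
        m=cv2.morphologyEx((m&b).astype(np.uint8),cv2.MORPH_CLOSE,np.ones((3,3))); c,l,s,_=cv2.connectedComponentsWithStats(m); i=1+np.argmax(s[1:,4]); return l==i
    D=big((z>.043)&(z<.055)); q=P[D]; q=q[np.isfinite(q[:,0])]
    print(n,'deck',np.round(cv2.minAreaRect((q[:,:2]*1000).astype(np.float32))[0:3],1) if 0 else cv2.minAreaRect((q[:,:2]*1000).astype(np.float32)))
    B=big((z>.009)&(z<.021)); q=P[B]; q=q[np.isfinite(q[:,0])]
    print(n,'base',cv2.minAreaRect((q[:,:2]*1000).astype(np.float32)))
    # heights: fit planes
    e=cv2.erode(D.astype(np.uint8),np.ones((3,3)))>0; eb=cv2.erode(B.astype(np.uint8),np.ones((5,5)))>0
    for nm,m,h in(('deck',e,.049),('base',eb,.0147)):
        q=P[m&(abs(z-h)<.004)]; A=np.c_[q[:,:2]-[.58,.012],np.ones(len(q))]; s=np.linalg.lstsq(A,q[:,2],rcond=None)[0]; print(nm,len(q),s.round(4))
    t=(x>.3)&(x<.75)&(y>-.25)&(y<.35)&(abs(z)<.005); q=P[t]; A=np.c_[q[:,:2]-[.58,.012],np.ones(len(q))]; print('table',np.linalg.lstsq(A,q[:,2],rcond=None)[0].round(4))
    # fin13 candidate top
    c,s=np.cos(np.radians(7.3)),np.sin(np.radians(7.3)); X=(x-.596)*c+(y-.012)*s; Y=-(x-.596)*s+(y-.012)*c
    m=(X>-.12)&(X<-.025)&(abs(Y)<.05)&(z>.055); q=np.c_[X[m],Y[m],z[m]]
    print('fin',m.sum(),np.percentile(q,[3,50,97],axis=0).round(4).tolist())
    m=(X>-.14)&(X<-.022)&(abs(Y)<.06)&(z>.022)&(z<.034); print('slab',m.sum(),np.percentile(np.c_[X[m],Y[m],z[m]],[3,50,97],axis=0).round(4).tolist())
E
```

```text
top deck ((621.0708618164062, 12.708114624023438), (91.70712280273438, 270.75750732421875), 6.258110523223877)
top base ((513.3969116210938, 0.397247314453125), (133.40870666503906, 270.0862121582031), 6.367990970611572)
deck 2427 [-0.0015  0.0004  0.0489]
base 4022 [0.0008 0.0003 0.0146]
table [ 0.0002 -0.0005 -0.0004]
fin 64 [[-0.0757, -0.0134, 0.0619], [-0.0624, -0.0074, 0.0676], [-0.0477, -0.0021, 0.0724]]
slab 346 [[-0.0799, -0.0293, 0.0235], [-0.0494, -0.0086, 0.0278], [-0.0237, 0.0126, 0.0316]]
scene deck ((622.5441284179688, 14.957344055175781), (94.64019775390625, 274.8574523925781), 6.415201663970947)
scene base ((532.211181640625, 3.70477294921875), (171.71890258789062, 271.2532958984375), 6.13433313369751)
deck 2431 [-0.0012  0.0003  0.0489]
base 2269 [0.0026 0.001  0.0148]
table [-0.0005 -0.0005 -0.0003]
fin 87 [[-0.0726, -0.0127, 0.0569], [-0.0563, -0.005, 0.066], [-0.0431, 0.0009, 0.0698]]
slab 184 [[-0.0754, -0.0276, 0.0234], [-0.051, -0.0003, 0.0274], [-0.0368, 0.0151, 0.0323]]
```

Emit:
{"api": "send_rows", "payload": {
  "motion": [
    {"travel": [-0.0285, 0.0289, 0], "spin": 0},
    {"travel": [-0.0285, 0.0289, 0], "spin": 0},
    {"travel": [-0.0285, 0.0289, 0], "spin": 0},
    {"travel": [-0.0285, 0.0289, 0], "spin": 0},
    {"travel": [-0.0285, 0.0289, 0], "spin": 0}
  ],
  "gripper": -0.27
}}

```text
time_s: 1.52
tcp_pos: [0.2851, -0.4689, 0.223]
eef_rot: [179.9, -0.2, -164.2]
contact_force: [1.0, -0.1, 0.3]
gripper_width: 0.0594
```

Emit:
{"api": "send_rows", "payload": {
  "motion": [
    {"travel": [-0.0285, 0.0289, 0], "spin": 0},
    {"travel": [-0.0285, 0.0289, 0], "spin": 0},
    {"travel": [-0.0285, 0.0289, 0], "spin": 0},
    {"travel": [-0.0285, 0.0289, 0], "spin": 0},
    {"travel": [-0.0285, 0.0289, 0], "spin": 0}
  ]
}}

```text
time_s: 1.93
tcp_pos: [0.3839, -0.2851, 0.2241]
eef_rot: [-180.0, -0.0, -164.3]
contact_force: [0.7, -0.7, 0.0]
gripper_width: 0.0327
```

Emit:
{"api": "send_rows", "payload": {
  "motion": [
    {"travel": [-0.0285, 0.0289, 0], "spin": 0},
    {"travel": [-0.0285, 0.0289, 0], "spin": 0},
    {"travel": [-0.0285, 0.0289, 0], "spin": 0},
    {"travel": [-0.0285, 0.0289, 0], "spin": 0},
    {"travel": [-0.0285, 0.0289, 0], "spin": 0}
  ]
}}

```text
time_s: 2.35
tcp_pos: [0.4827, -0.1013, 0.227]
eef_rot: [-179.9, 0.3, -164.2]
contact_force: [1.4, -1.6, 0.7]
gripper_width: 0.0319
```

Emit:
{"api": "send_rows", "payload": {
  "motion": [
    {"travel": [-0.0285, 0.0289, 0], "spin": 0},
    {"travel": [-0.0285, 0.0289, 0], "spin": 0},
    {"travel": [0, 0, 0], "spin": 5},
    {"travel": [0, 0, 0], "spin": 5},
    {"travel": [0, 0, 0], "spin": 0}
  ]
}}

```text
time_s: 2.77
tcp_pos: [0.5261, -0.0197, 0.2282]
eef_rot: [-180.0, 0.6, -174.1]
contact_force: [0.0, -0.0, -0.1]
gripper_width: 0.0319
```

```bash
python3 - <<'E'
from h import *
st(); im,d,k=shot('wrist','w1.png'); P=cloud(d,k); np.save('w1.npy',P); print(k[3],k[4].round(2))
x,y,z=P[...,0],P[...,1],P[...,2]
m=(x>.44)&(x<.57)&(abs(y)<.05)&(z>.055)&(z<.08)
q=P[m]; print(m.sum()); 
if m.sum()>20: print(np.percentile(q,[2,50,98],axis=0).round(4),cv2.minAreaRect((q[:,:2]*1000).astype(np.float32)))
E
```

```text
2.77 [ 0.5261 -0.0197  0.2282] [-179.98    0.59 -174.05] [ 0.  -0.  -0.1] 0.0319 [  19.    6.  -18.    0.  -65. -103.]
[ 0.45581056 -0.0270366   0.38542243] [[-0.1   0.96  0.26]
 [ 0.99  0.1   0.03]
 [-0.    0.26 -0.96]]
506
[[ 0.5214 -0.009   0.0577]
 [ 0.5349 -0.003   0.0676]
 [ 0.5504  0.0031  0.0691]] ((536.1912231445312, -2.685701370239258), (29.68037986755371, 12.044395446777344), 3.809164047241211)
```

View pics/w1.png

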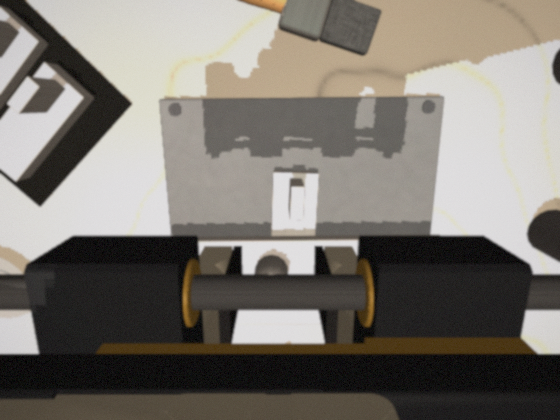

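Emit:
{"api": "send_rows", "payload": {
  "motion": [
    {"travel": [-0.0116, 0.0158, 0.02], "spin": 0},
    {"travel": [0, 0, 0.035], "spin": 0},
    {"travel": [0, 0, 0.035], "spin": 0},
    {"travel": [0, 0, 0.035], "spin": 0},
    {"travel": [0, 0, 0.02], "spin": 0}
  ]
}}

```text
time_s: 3.23
tcp_pos: [0.5431, -0.0035, 0.0869]
eef_rot: [179.9, 1.6, -173.0]
contact_force: [-0.9, -0.5, 0.5]
gripper_width: 0.032
```

Emit:
{"api": "send_rows", "payload": {
  "motion": [
    {"travel": [0.006, 0.001, 0.01], "spin": 1},
    {"travel": [0.001, 0, 0.012], "spin": 0},
    {"travel": [0, 0, 0], "spin": 0}
  ]
}}

```text
time_s: 3.48
tcp_pos: [0.5324, -0.0064, 0.0586]
eef_rot: [180.0, 1.1, -173.6]
contact_force: [-1.0, -0.2, -0.3]
gripper_width: 0.0318
```

Emit:
{"api": "send_rows", "payload": {
  "motion": [
    {"travel": [-0.004, 0.0032, 0.006], "spin": 0},
    {"travel": [0, 0, 0.008], "spin": 0},
    {"travel": [0, 0, 0.006], "spin": 0},
    {"travel": [0, 0, 0], "spin": 0},
    {"travel": [0, 0, 0], "spin": 0}
  ]
}}

```text
time_s: 3.9
tcp_pos: [0.5386, -0.0034, 0.0394]
eef_rot: [180.0, 1.3, -173.4]
contact_force: [-0.1, -0.1, -0.1]
gripper_width: 0.0319
```

Emit:
{"api": "send_rows", "payload": {
  "motion": [
    {"travel": [0, 0, 0], "spin": 0},
    {"travel": [0, 0, 0], "spin": 0},
    {"travel": [0, 0, 0], "spin": 0},
    {"travel": [0, 0, 0], "spin": 0},
    {"travel": [0, 0, 0], "spin": 0}
  ],
  "gripper": -1,
  "squeeze": 40
}}

```text
time_s: 4.32
tcp_pos: [0.5395, -0.003, 0.0409]
eef_rot: [180.0, 1.5, -173.3]
contact_force: [-0.7, -0.3, -2.0]
gripper_width: 0.0117
```

Emit:
{"api": "send_rows", "payload": {
  "motion": [
    {"travel": [0.015, 0, 0.001], "spin": 0},
    {"travel": [0.02, 0, 0], "spin": 0},
    {"travel": [0.02, 0, 0], "spin": 0},
    {"travel": [0.01, 0, 0], "spin": 0},
    {"travel": [0, 0, 0], "spin": 0}
  ]
}}

```text
time_s: 4.73
tcp_pos: [0.4805, -0.0088, 0.0411]
eef_rot: [179.9, 2.2, -173.2]
contact_force: [-0.4, -0.4, -1.2]
gripper_width: 0.0115
```

Emit:
{"api": "send_rows", "payload": {
  "motion": [
    {"travel": [0.005, 0, -0.015], "spin": 0},
    {"travel": [0, 0, -0.03], "spin": 0},
    {"travel": [0, 0, -0.035], "spin": 0},
    {"travel": [0, 0, -0.035], "spin": 0},
    {"travel": [0, 0, -0.01], "spin": 0}
  ]
}}

```text
time_s: 5.15
tcp_pos: [0.4675, -0.0114, 0.1668]
eef_rot: [-179.9, 1.4, -173.2]
contact_force: [1.7, 0.5, -1.9]
gripper_width: 0.0123
```

Emit:
{"api": "send_rows", "payload": {
  "motion": [
    {"travel": [0.0156, -0.0342, 0], "spin": 0},
    {"travel": [0.0156, -0.0342, 0], "spin": 0},
    {"travel": [0.0156, -0.0342, 0], "spin": 0},
    {"travel": [0.0156, -0.0342, 0], "spin": 0},
    {"travel": [0.0156, -0.0342, 0], "spin": 0}
  ]
}}

```text
time_s: 5.57
tcp_pos: [0.4163, -0.1901, 0.1704]
eef_rot: [180.0, 2.0, -172.4]
contact_force: [0.1, -0.3, -1.6]
gripper_width: 0.0118
```

Emit:
{"api": "send_rows", "payload": {
  "motion": [
    {"travel": [0.0156, -0.0342, 0], "spin": 0},
    {"travel": [0.0156, -0.0342, 0], "spin": 0},
    {"travel": [0.0156, -0.0342, 0], "spin": 0},
    {"travel": [0.0156, -0.0342, 0], "spin": 0},
    {"travel": [0, 0, 0], "spin": 0}
  ]
}}

```text
time_s: 5.98
tcp_pos: [0.368, -0.3455, 0.1678]
eef_rot: [179.9, 1.9, -172.5]
contact_force: [1.3, 0.4, -1.3]
gripper_width: 0.0117
```

Emit:
{"api": "send_rows", "payload": {
  "motion": [
    {"travel": [0, 0, 0], "spin": 6.5},
    {"travel": [0, 0, 0], "spin": 6.5},
    {"travel": [0, 0, 0], "spin": 6.5},
    {"travel": [0, 0, 0], "spin": 6.5},
    {"travel": [0, 0, 0], "spin": 6.5}
  ]
}}

```text
time_s: 6.4
tcp_pos: [0.3653, -0.3501, 0.165]
eef_rot: [178.8, 1.0, 153.2]
contact_force: [0.3, 0.4, -2.2]
gripper_width: 0.012
```

Emit:
{"api": "send_rows", "payload": {
  "motion": [
    {"travel": [0, 0, 0], "spin": 6.5},
    {"travel": [0, 0, 0], "spin": 5},
    {"travel": [0, 0, 0], "spin": 0}
  ]
}}

```text
time_s: 6.65
tcp_pos: [0.3653, -0.3503, 0.1637]
eef_rot: [178.7, 0.5, 140.7]
contact_force: [-0.4, -0.3, -2.8]
gripper_width: 0.0116
```

```bash
python3 - <<'E'
from h import *
im=cv2.imread('pics/top0.png'); P=np.load('top0.npy')
m=(im.max(2)<60)&(P[...,0]>.3)&(P[...,0]<.56)&(P[...,1]<-.15)&(P[...,1]>-.5)
m=cv2.morphologyEx(m.astype(np.uint8),cv2.MORPH_OPEN,np.ones((3,3)));c,l,s,_=cv2.connectedComponentsWithStats(m);i=1+np.argmax(s[1:,4])
q=P[l==i][:,:2]*1000; print(cv2.minAreaRect(q.astype(np.float32)),cv2.boxPoints(cv2.minAreaRect(q.astype(np.float32))))
ex=np.array([.784,-.621]);ey=np.array([.621,.784])
for n,p in(('13',(386,-392)),('22',(496.9,-257.1)),('16',(453.4,-298.8)),('19',(425.1,-348.2))): print(n,ex@p,ey@p)
c=np.array(cv2.minAreaRect(q.astype(np.float32))[0]); print(ex@c,ey@c)
E
```

```text
((438.6712646484375, -321.1513671875), (265.67669677734375, 144.04241943359375), 50.14508056640625) [[ 298.25388 -376.97284]
 [ 408.83084 -469.2818 ]
 [ 579.0886  -265.3299 ]
 [ 468.5117  -173.02094]]
13 546.056 -67.62200000000003
22 549.2287 107.00849999999993
16 541.0204 47.30219999999997
19 549.5106000000001 -9.001700000000003
543.3532705078125 20.632183471679692
```

Emit:
{"api": "send_rows", "payload": {
  "motion": [
    {"travel": [-0.0073, -0.0221, 0], "spin": 0},
    {"travel": [0, 0, 0.03], "spin": 0},
    {"travel": [0, 0, 0.035], "spin": 0},
    {"travel": [0, 0, 0.025], "spin": 0},
    {"travel": [0, 0, 0.005], "spin": 0}
  ]
}}

```text
time_s: 7.07
tcp_pos: [0.3623, -0.3739, 0.0678]
eef_rot: [178.6, 0.9, 141.7]
contact_force: [0.3, 0.3, -1.6]
gripper_width: 0.0116
```

Emit:
{"api": "send_rows", "payload": {
  "motion": [
    {"travel": [0, 0, 0], "spin": 0}
  ]
}}

```text
time_s: 7.15
tcp_pos: [0.3615, -0.3736, 0.0664]
eef_rot: [178.7, 0.7, 141.8]
contact_force: [-0.0, 0.4, -2.1]
gripper_width: 0.0116
```

Emit:
{"api": "send_rows", "payload": {
  "motion": [
    {"travel": [0.0045, -0.0016, 0.008], "spin": 0},
    {"travel": [0, 0, 0.01], "spin": 0},
    {"travel": [0, 0, 0.01], "spin": 0},
    {"travel": [0, 0, 0.004], "spin": 0},
    {"travel": [0, 0, 0.002], "spin": 0}
  ]
}}

```text
time_s: 7.57
tcp_pos: [0.3602, -0.373, 0.0333]
eef_rot: [178.7, 1.0, 142.1]
contact_force: [0.1, -0.5, -1.1]
gripper_width: 0.0116
```

Emit:
{"api": "send_rows", "payload": {
  "motion": [
    {"travel": [0, 0, 0.001], "spin": 0}
  ]
}}

```text
time_s: 7.65
tcp_pos: [0.3603, -0.3729, 0.0322]
eef_rot: [178.7, 1.0, 142.1]
contact_force: [-0.6, 0.1, -0.7]
gripper_width: 0.0116
```

Emit:
{"api": "send_rows", "payload": {
  "motion": [
    {"travel": [0, 0, 0.002], "spin": 0},
    {"travel": [0, 0, 0.002], "spin": 0},
    {"travel": [0, 0, 0.002], "spin": 0}
  ]
}}

```text
time_s: 7.9
tcp_pos: [0.3605, -0.3729, 0.0289]
eef_rot: [178.7, 1.0, 142.2]
contact_force: [-7.3, 13.4, 34.3]
gripper_width: 0.012
```

Emit:
{"api": "send_rows", "payload": {
  "motion": [
    {"travel": [0, 0, -0.001], "spin": 0},
    {"travel": [0, 0, 0], "spin": 0},
    {"travel": [0, 0, 0], "spin": 0},
    {"travel": [0, 0, 0], "spin": 0}
  ],
  "gripper": -0.27
}}

```text
time_s: 8.23
tcp_pos: [0.3628, -0.3739, 0.0327]
eef_rot: [178.6, 1.4, 142.3]
contact_force: [-0.4, 0.1, 0.3]
gripper_width: 0.0299
```

Emit:
{"api": "send_rows", "payload": {
  "motion": [
    {"travel": [0, 0, -0.015], "spin": 0},
    {"travel": [0, 0, -0.03], "spin": 0},
    {"travel": [0, 0, -0.03], "spin": 0},
    {"travel": [0, 0, -0.03], "spin": 0},
    {"travel": [0, 0, -0.03], "spin": 0}
  ]
}}

```text
time_s: 8.65
tcp_pos: [0.3546, -0.3726, 0.1654]
eef_rot: [178.8, 0.5, 142.2]
contact_force: [1.3, -0.0, 0.1]
gripper_width: 0.032
```

Emit:
{"api": "send_rows", "payload": {
  "motion": [
    {"travel": [0, 0, -0.03], "spin": 0},
    {"travel": [0, 0.02, -0.03], "spin": 0},
    {"travel": [0, 0.03, 0], "spin": 0},
    {"travel": [0, 0, 0], "spin": 0},
    {"travel": [0, 0, 0], "spin": 0}
  ]
}}

```text
time_s: 9.07
tcp_pos: [0.3877, -0.335, 0.2388]
eef_rot: [178.6, 1.4, 142.1]
contact_force: [-0.2, 0.1, -0.4]
gripper_width: 0.0321
```

```bash
python3 - <<'E'
from h import *
st(); im,d,k=shot('wrist','w2.png'); P=cloud(d,k)
im,d2,k2=shot('top','t2.png'); np.save('t2.npy',cloud(d2,k2))
for n,Q in(('w',P),('t',np.load('t2.npy'))):
    x,y,z=Q[...,0],Q[...,1],Q[...,2]
    for nm,lo,hi in(('fin',.046,.08),):
        m=((x>.3)&(x<.56)&(y<-.17)&(y>-.46)&(z>lo)&(z<hi)).astype(np.uint8)
        c,l,s,ce=cv2.connectedComponentsWithStats(m)
        for i in range(1,c):
            if s[i,4]>25:
                q=Q[l==i]; rc=cv2.minAreaRect((q[:,:2]*1000).astype(np.float32)); print(n,nm,s[i,4],ce[i].round(),'z',np.percentile(q[:,2],80).round(4),np.round(rc[0],1),np.round(rc[1],1),round(rc[2],1))
E
```

```text
9.07 [ 0.3877 -0.335   0.2388] [178.62   1.41 142.11] [-0.2  0.1 -0.4] 0.0321 [ -20.    4.  -19.   -1.  -65. -108.]
w fin 524 [349. 173.] z 0.0591 [ 425.1 -276.5] [12.3 29.8] 52.3
w fin 476 [222. 179.] z 0.0563 [ 357.8 -371.8] [12.2 29.9] 52.2
w fin 483 [289. 183.] z 0.0623 [ 397.5 -325.3] [12.  29.6] 50.3
w fin 685 [413. 184.] z 0.0651 [ 469.  -235.2] [12.6 30. ] 52.0
```

View pics/w2.png

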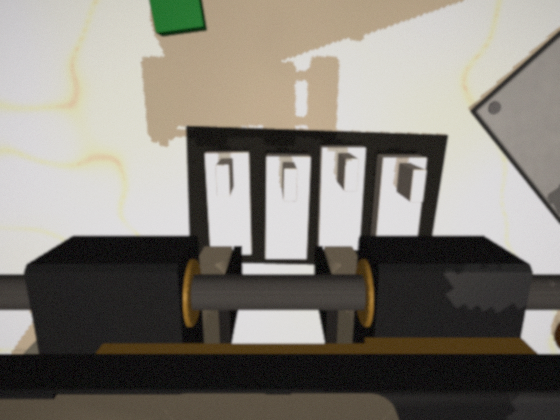

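Emit:
{"api": "send_rows", "payload": {
  "motion": [
    {"travel": [-0.0018, 0.0137, 0], "spin": 1.8},
    {"travel": [0, 0, 0.035], "spin": 0},
    {"travel": [0, 0, 0.035], "spin": 0},
    {"travel": [0, 0, 0.035], "spin": 0},
    {"travel": [0, 0, 0.02], "spin": 0}
  ]
}}

```text
time_s: 9.58
tcp_pos: [0.4016, -0.3282, 0.1119]
eef_rot: [178.5, 1.7, 140.0]
contact_force: [-0.2, 0.2, 0.5]
gripper_width: 0.0322
```

Emit:
{"api": "send_rows", "payload": {
  "motion": [
    {"travel": [0, 0, 0.01], "spin": 0},
    {"travel": [0, 0, 0.005], "spin": 0},
    {"travel": [0, 0, 0], "spin": 0}
  ]
}}

```text
time_s: 9.83
tcp_pos: [0.3961, -0.3277, 0.0883]
eef_rot: [178.8, 0.9, 139.8]
contact_force: [-0.1, 0.3, 0.2]
gripper_width: 0.0321
```

Emit:
{"api": "send_rows", "payload": {
  "motion": [
    {"travel": [0.0005, 0.0027, 0.015], "spin": 0},
    {"travel": [0, 0, 0.015], "spin": 0},
    {"travel": [0, 0, 0.015], "spin": 0},
    {"travel": [0, 0, 0.008], "spin": 0},
    {"travel": [0, 0, 0.004], "spin": 0}
  ]
}}

```text
time_s: 10.25
tcp_pos: [0.4005, -0.3278, 0.0324]
eef_rot: [178.7, 1.2, 139.7]
contact_force: [-1.0, -0.0, 0.4]
gripper_width: 0.0321
```

Emit:
{"api": "send_rows", "payload": {
  "motion": [
    {"travel": [0, 0, 0.001], "spin": 0},
    {"travel": [0, 0, 0], "spin": 0}
  ]
}}

```text
time_s: 10.42
tcp_pos: [0.4005, -0.3282, 0.0316]
eef_rot: [178.8, 1.1, 139.7]
contact_force: [-0.1, 0.4, -0.4]
gripper_width: 0.0321
```

Emit:
{"api": "send_rows", "payload": {
  "motion": [
    {"travel": [0.004, 0, 0], "spin": 0},
    {"travel": [0, 0, 0], "spin": 0}
  ]
}}

```text
time_s: 10.58
tcp_pos: [0.3979, -0.3259, 0.0327]
eef_rot: [178.7, 1.2, 139.7]
contact_force: [-0.4, -0.1, -0.3]
gripper_width: 0.0322
```

Emit:
{"api": "send_rows", "payload": {
  "motion": [
    {"travel": [0, 0, 0], "spin": 0},
    {"travel": [0, 0, 0], "spin": 0},
    {"travel": [0, 0, 0], "spin": 0},
    {"travel": [0, 0, 0], "spin": 0}
  ],
  "gripper": -1,
  "squeeze": 45
}}

```text
time_s: 10.92
tcp_pos: [0.3991, -0.3262, 0.0349]
eef_rot: [178.7, 1.5, 139.7]
contact_force: [-2.0, -3.8, 0.1]
gripper_width: 0.0118
```

Emit:
{"api": "send_rows", "payload": {
  "motion": [
    {"travel": [0, 0, -0.015], "spin": 0},
    {"travel": [0, 0, -0.03], "spin": 0},
    {"travel": [0, 0, -0.035], "spin": 0},
    {"travel": [0, 0, -0.035], "spin": 0},
    {"travel": [0, 0, -0.015], "spin": 0}
  ]
}}

```text
time_s: 11.33
tcp_pos: [0.3892, -0.324, 0.1633]
eef_rot: [178.9, 0.5, 139.6]
contact_force: [2.1, -0.7, -2.7]
gripper_width: 0.0112
```

Emit:
{"api": "send_rows", "payload": {
  "motion": [
    {"travel": [0.0155, 0.0338, -0.002], "spin": 0},
    {"travel": [0.0155, 0.0338, 0], "spin": 0},
    {"travel": [0.0155, 0.0338, 0], "spin": 0},
    {"travel": [0.0155, 0.0338, 0], "spin": 0},
    {"travel": [0.0155, 0.0338, 0], "spin": 0}
  ]
}}

```text
time_s: 11.75
tcp_pos: [0.44, -0.1455, 0.1722]
eef_rot: [178.8, 0.8, 138.9]
contact_force: [1.2, 0.1, -2.8]
gripper_width: 0.0117
```

Emit:
{"api": "send_rows", "payload": {
  "motion": [
    {"travel": [0.0155, 0.0338, 0], "spin": 0},
    {"travel": [0.0155, 0.0338, 0], "spin": 0},
    {"travel": [0.0155, 0.0338, 0], "spin": 0},
    {"travel": [0, 0, 0], "spin": 0},
    {"travel": [0, 0, 0], "spin": -6.5}
  ]
}}

```text
time_s: 12.17
tcp_pos: [0.4715, -0.0263, 0.1731]
eef_rot: [178.8, 0.9, 145.6]
contact_force: [-0.3, 0.2, -3.0]
gripper_width: 0.0117
```

Emit:
{"api": "send_rows", "payload": {
  "motion": [
    {"travel": [0, 0, 0], "spin": -6.5},
    {"travel": [0, 0, 0], "spin": -6.5},
    {"travel": [0, 0, 0], "spin": -6.5},
    {"travel": [0, 0, 0], "spin": -6.5},
    {"travel": [0, 0, 0], "spin": -6.5}
  ]
}}

```text
time_s: 12.58
tcp_pos: [0.4687, -0.024, 0.1706]
eef_rot: [179.5, 1.0, 179.9]
contact_force: [0.3, -0.1, -3.0]
gripper_width: 0.0116
```

Emit:
{"api": "send_rows", "payload": {
  "motion": [
    {"travel": [0, 0, 0], "spin": -6.5},
    {"travel": [0, 0, 0], "spin": 0},
    {"travel": [0, 0, 0], "spin": 0}
  ]
}}

```text
time_s: 12.83
tcp_pos: [0.4669, -0.0242, 0.1692]
eef_rot: [179.6, 0.9, -173.1]
contact_force: [0.0, -0.3, -2.9]
gripper_width: 0.0115
```

Emit:
{"api": "send_rows", "payload": {
  "motion": [
    {"travel": [-0.009, 0.0202, 0.005], "spin": 0.5},
    {"travel": [0, 0, 0.025], "spin": 0},
    {"travel": [0, 0, 0.03], "spin": 0},
    {"travel": [0, 0, 0.02], "spin": 0},
    {"travel": [0, 0, 0.004], "spin": 0}
  ]
}}

```text
time_s: 13.25
tcp_pos: [0.4765, -0.0012, 0.0849]
eef_rot: [179.5, 1.2, -174.9]
contact_force: [-0.8, -0.1, -3.5]
gripper_width: 0.0119
```

Emit:
{"api": "send_rows", "payload": {
  "motion": [
    {"travel": [0, 0, 0], "spin": 0},
    {"travel": [0, 0, 0], "spin": 0}
  ]
}}

```text
time_s: 13.42
tcp_pos: [0.4755, -0.0017, 0.084]
eef_rot: [179.6, 1.0, -175.1]
contact_force: [0.4, -0.0, -2.1]
gripper_width: 0.0114
```

Emit:
{"api": "send_rows", "payload": {
  "motion": [
    {"travel": [-0.002, -0.001, 0.008], "spin": -1.3},
    {"travel": [0, 0, 0.012], "spin": 0},
    {"travel": [0, 0, 0.008], "spin": 0},
    {"travel": [0, 0, 0.003], "spin": 0},
    {"travel": [0, 0, 0.002], "spin": 0}
  ]
}}

```text
time_s: 13.83
tcp_pos: [0.4826, -0.0014, 0.054]
eef_rot: [179.5, 1.5, -173.7]
contact_force: [0.8, -0.4, -1.9]
gripper_width: 0.0116
```

Emit:
{"api": "send_rows", "payload": {
  "motion": [
    {"travel": [0, 0, 0.002], "spin": 0},
    {"travel": [0, 0, 0.002], "spin": 0}
  ]
}}

```text
time_s: 14.0
tcp_pos: [0.4833, -0.0013, 0.0504]
eef_rot: [179.5, 1.6, -173.7]
contact_force: [-0.3, -0.2, -2.8]
gripper_width: 0.0117
```

Emit:
{"api": "send_rows", "payload": {
  "motion": [
    {"travel": [0.005, 0, 0.001], "spin": 0},
    {"travel": [0, 0, 0.0015], "spin": 0},
    {"travel": [0, 0, 0.0015], "spin": 0}
  ]
}}

```text
time_s: 14.25
tcp_pos: [0.4785, -0.0017, 0.0465]
eef_rot: [179.5, 1.7, -173.7]
contact_force: [-1.1, 1.8, 2.9]
gripper_width: 0.0119
```

Emit:
{"api": "send_rows", "payload": {
  "motion": [
    {"travel": [0, 0, 0.0015], "spin": 0},
    {"travel": [0, 0, 0.0015], "spin": 0}
  ]
}}

```text
time_s: 14.42
tcp_pos: [0.4786, -0.0015, 0.0463]
eef_rot: [179.5, 1.7, -173.6]
contact_force: [-10.6, 1.6, 23.6]
gripper_width: 0.0116
```

Now open and regrip so the slab lies flat, and look.

Emit:
{"api": "send_rows", "payload": {
  "motion": [
    {"travel": [0, 0, -0.001], "spin": 0},
    {"travel": [0, 0, 0], "spin": 0},
    {"travel": [0, 0, 0], "spin": 0},
    {"travel": [0, 0, 0], "spin": 0}
  ],
  "gripper": -0.4
}}

```text
time_s: 14.75
tcp_pos: [0.4805, -0.0007, 0.0496]
eef_rot: [179.4, 2.0, -173.5]
contact_force: [0.0, 0.5, -0.2]
gripper_width: 0.0255
```

```bash
cat >> h.py <<'E'
O=np.array([.5965,.0105]);YAW=6.3
def ts(P):
    c,s=np.cos(np.radians(YAW)),np.sin(np.radians(YAW)); D=P[...,:2]-O
    return np.stack([D[...,0]*c+D[...,1]*s,-D[...,0]*s+D[...,1]*c,P[...,2]],-1)
E
python3 - <<'E'
from h import *
s=st(); print('tcp stand',ts(s['tcp_pos']).round(4))
for n in('top','scene'):
    im,d,k=shot(n,n+'3.png'); Q=ts(cloud(d,k)); X,Y,z=Q[...,0],Q[...,1],Q[...,2]
    m=(X>-.16)&(X<-.022)&(abs(Y)<.06)&(z>.027)&(z<.041)
    print(n,m.sum(),np.percentile(Q[m],[2,50,98],axis=0).round(4).tolist(), cv2.minAreaRect((Q[m][:,:2]*1000).astype(np.float32)))
im=cv2.imread('pics/scene3.png')[170:330,150:370]; cv2.imwrite('pics/scene3c.png',cv2.resize(im,None,fx=3.5,fy=3.5))
E
```

```text
14.75 [ 0.4805 -0.0007  0.0496] [ 179.44    1.99 -173.51] [ 0.   0.5 -0.2] 0.0255 [  23.   13.  -38.    0.  -37. -107.]
tcp stand [-0.1166  0.0016  0.0496]Traceback (most recent call last):
  File "<stdin>", line 6, in <module>
    return _quantile_unchecked(
        a, q, axis, out, overwrite_input, method, keepdims, weights)
    return _ureduce(a,
                    func=_quantile_ureduce_func,
    ...<5 lines>...
                    overwrite_input=overwrite_input,
                    method=method)
    r = func(a, **kwargs)
    result = _quantile(arr,
                       quantiles=q,
    ...<2 lines>...
                       out=out,
                       weights=wgt)
    slices_having_nans = np.isnan(arr[-1, ...])
                                  ~~~^^^^^^^^^
IndexError: index -1 is out of bounds for axis 0 with size 0
```

Emit:
{"api": "send_rows", "payload": {
  "motion": [
    {"travel": [0, -0.0016, 0.002], "spin": 0.2},
    {"travel": [0, 0, 0.001], "spin": 0},
    {"travel": [0, 0, 0.0005], "spin": 0},
    {"travel": [0, 0, 0.0005], "spin": 0}
  ],
  "gripper": -1,
  "squeeze": 25
}}

```text
time_s: 15.13
tcp_pos: [0.4812, -0.0023, 0.0455]
eef_rot: [179.4, 2.0, -173.7]
contact_force: [-8.3, 4.4, 21.6]
gripper_width: 0.0117
```

Emit:
{"api": "send_rows", "payload": {
  "motion": [
    {"travel": [-0.003, 0, 0.0005], "spin": 0},
    {"travel": [-0.003, 0, 0.0005], "spin": 0}
  ]
}}

```text
time_s: 15.3
tcp_pos: [0.4839, -0.0026, 0.0454]
eef_rot: [179.5, 1.7, -173.7]
contact_force: [-11.4, 1.8, 19.0]
gripper_width: 0.0116
```

Emit:
{"api": "send_rows", "payload": {
  "motion": [
    {"travel": [-0.005, 0, -0.0003], "spin": 0},
    {"travel": [-0.005, 0, 0], "spin": 0},
    {"travel": [-0.005, 0, 0], "spin": 0}
  ]
}}

```text
time_s: 15.55
tcp_pos: [0.4964, -0.0018, 0.0458]
eef_rot: [179.6, 1.4, -173.8]
contact_force: [-3.0, -0.2, 2.7]
gripper_width: 0.0116
```

Emit:
{"api": "send_rows", "payload": {
  "motion": [
    {"travel": [-0.005, 0, 0.0003], "spin": 0},
    {"travel": [-0.005, 0, 0.0003], "spin": 0},
    {"travel": [-0.005, 0, 0.0003], "spin": 0}
  ]
}}

```text
time_s: 15.8
tcp_pos: [0.5099, -0.0013, 0.0453]
eef_rot: [179.6, 1.1, -173.8]
contact_force: [-9.8, 0.5, 15.8]
gripper_width: 0.012
```

Emit:
{"api": "send_rows", "payload": {
  "motion": [
    {"travel": [-0.005, 0.0012, -0.0002], "spin": 0},
    {"travel": [-0.005, 0.0012, 0], "spin": 0},
    {"travel": [-0.005, 0.0005, 0], "spin": 0}
  ]
}}

```text
time_s: 16.05
tcp_pos: [0.5248, 0.0025, 0.0456]
eef_rot: [179.7, 0.9, -173.8]
contact_force: [-3.5, -0.3, 3.8]
gripper_width: 0.0117
```

Emit:
{"api": "send_rows", "payload": {
  "motion": [
    {"travel": [-0.005, 0, 0.0002], "spin": 0},
    {"travel": [-0.005, 0.0004, 0.0002], "spin": 0},
    {"travel": [-0.004, 0.0002, 0.0002], "spin": 0}
  ]
}}

```text
time_s: 16.3
tcp_pos: [0.539, 0.0041, 0.0453]
eef_rot: [179.8, 0.7, -173.8]
contact_force: [-7.4, -0.8, 11.2]
gripper_width: 0.0122
```

Emit:
{"api": "send_rows", "payload": {
  "motion": [
    {"travel": [-0.003, 0.0003, 0.0002], "spin": 0},
    {"travel": [-0.002, 0, 0], "spin": 0}
  ]
}}

```text
time_s: 16.47
tcp_pos: [0.5442, 0.0047, 0.0454]
eef_rot: [179.8, 0.6, -173.8]
contact_force: [-3.6, 0.3, 4.7]
gripper_width: 0.0119
```

Emit:
{"api": "send_rows", "payload": {
  "motion": [
    {"travel": [-0.002, 0, 0], "spin": 0},
    {"travel": [-0.002, 0, 0], "spin": 0}
  ]
}}

```text
time_s: 16.63
tcp_pos: [0.5488, 0.0051, 0.0454]
eef_rot: [179.8, 0.6, -173.8]
contact_force: [-4.2, -0.2, 6.8]
gripper_width: 0.0119
```

Emit:
{"api": "send_rows", "payload": {
  "motion": [
    {"travel": [-0.002, 0, 0], "spin": 0}
  ]
}}

```text
time_s: 16.72
tcp_pos: [0.5504, 0.005, 0.0453]
eef_rot: [179.8, 0.5, -173.8]
contact_force: [-14.8, 5.1, 18.3]
gripper_width: 0.0116
```

Emit:
{"api": "send_rows", "payload": {
  "motion": [
    {"travel": [-0.002, 0, 0], "spin": 0},
    {"travel": [-0.002, 0, 0], "spin": 0}
  ]
}}

```text
time_s: 16.88
tcp_pos: [0.5504, 0.005, 0.0452]
eef_rot: [179.9, -0.0, -173.8]
contact_force: [-14.3, 2.7, 14.8]
gripper_width: 0.0117
```

Emit:
{"api": "send_rows", "payload": {
  "motion": [
    {"travel": [0, 0, 0], "spin": 0},
    {"travel": [0, 0, 0], "spin": 0},
    {"travel": [0, 0, 0], "spin": 0},
    {"travel": [0, 0, -0.001], "spin": 0}
  ],
  "gripper": -0.3
}}

```text
time_s: 17.22
tcp_pos: [0.5529, 0.0058, 0.0456]
eef_rot: [179.8, 0.1, -173.8]
contact_force: [-0.7, 0.1, 0.5]
gripper_width: 0.0292
```

Emit:
{"api": "send_rows", "payload": {
  "motion": [
    {"travel": [0, 0, -0.02], "spin": 0},
    {"travel": [0, 0, -0.03], "spin": 0},
    {"travel": [0, 0, -0.035], "spin": 0},
    {"travel": [0, 0, -0.035], "spin": 0},
    {"travel": [0, 0, -0.03], "spin": 0}
  ]
}}

```text
time_s: 17.63
tcp_pos: [0.5502, 0.0044, 0.193]
eef_rot: [180.0, -0.7, -173.9]
contact_force: [1.1, -0.7, -0.1]
gripper_width: 0.0308
```

Emit:
{"api": "send_rows", "payload": {
  "motion": [
    {"travel": [0.01, 0, -0.02], "spin": 0},
    {"travel": [0, 0, 0], "spin": 0},
    {"travel": [0, 0, 0], "spin": 0}
  ]
}}

```text
time_s: 17.88
tcp_pos: [0.5451, 0.004, 0.2224]
eef_rot: [179.9, 0.1, -173.8]
contact_force: [0.9, 0.3, 0.1]
gripper_width: 0.0306
```

```bash
python3 - <<'E'
from h import *
s=st()
im,d,k=shot('wrist','w4.png'); Q=ts(cloud(d,k)); X,Y,z=Q[...,0],Q[...,1],Q[...,2]
m=(X>-.16)&(X<-.025)&(abs(Y)<.06)&(z>.06)&(z<.082); print('fin',cv2.minAreaRect((Q[m][:,:2]*1000).astype(np.float32)),np.percentile(z[m],80))
m=(X>-.16)&(X<-.022)&(abs(Y)<.06)&(z>.027)&(z<.041); print('slab',m.sum(),cv2.minAreaRect((Q[m][:,:2]*1000).astype(np.float32)),np.median(z[m]))
m=(X>-.14)&(X<-.025)&(abs(Y)>.04)&(abs(Y)<.1)&(z<.025); print('base',np.median(z[m]))
m=(X>-.018)&(X<.0)&(abs(Y)<.1)&(z>.04)&(z<.06); print('deck',m.sum(),np.median(z[m]))
m=(X>-.2)&(X<-.0225)&(abs(Y)<.17)&(z>.008)&(z<.02);print('base rect',cv2.minAreaRect((Q[m][:,:2]*1000).astype(np.float32)))
E
```

```text
17.88 [0.5451 0.004  0.2224] [ 1.7991e+02  1.5000e-01 -1.7382e+02] [0.9 0.3 0.1] 0.0306 [  21.    8.  -16.   -0.  -65. -105.]
fin ((-50.48064041137695, -1.0519475936889648), (11.050569534301758, 30.308971405029297), 89.71711730957031) 0.07427692423849
slab 1823 ((-46.28047561645508, -0.8916969299316406), (44.05900955200195, 48.45806121826172), 89.88206481933594) 0.03377377184806962
base 0.014807890232688636
deck 3528 0.04930254217152516
base rect ((-111.24667358398438, 0.0196685791015625), (270.4635314941406, 177.48435974121094), 89.9998779296875)
```

View pics/w4.png

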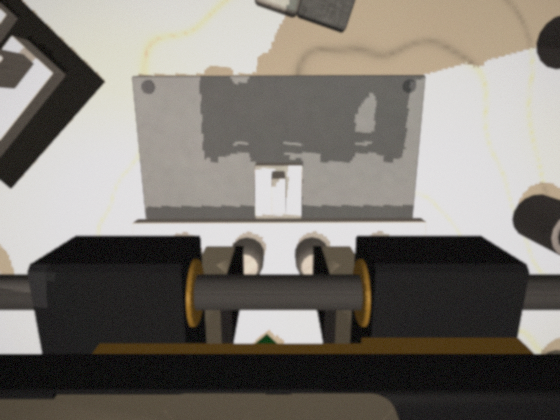

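Emit:
{"api": "send_rows", "payload": {
  "motion": [
    {"travel": [-0.0048, 0.034, 0], "spin": 0},
    {"travel": [-0.0048, 0.034, 0], "spin": 0},
    {"travel": [-0.0048, 0.034, 0], "spin": 0},
    {"travel": [-0.0048, 0.034, 0], "spin": 0},
    {"travel": [-0.0048, 0.034, 0], "spin": 0}
  ],
  "gripper": 0.8
}}

```text
time_s: 18.35
tcp_pos: [0.5502, 0.1751, 0.2178]
eef_rot: [-179.9, -0.1, -174.4]
contact_force: [0.9, -0.1, 0.4]
gripper_width: 0.0583
```

Emit:
{"api": "send_rows", "payload": {
  "motion": [
    {"travel": [-0.0048, 0.034, 0], "spin": 0},
    {"travel": [-0.0048, 0.034, 0], "spin": 0},
    {"travel": [-0.0048, 0.034, 0], "spin": 0},
    {"travel": [-0.0048, 0.034, 0], "spin": 0},
    {"travel": [0, 0, 0], "spin": 0}
  ]
}}

```text
time_s: 18.77
tcp_pos: [0.5542, 0.3235, 0.2083]
eef_rot: [-179.6, -0.6, -174.3]
contact_force: [1.1, -0.1, 0.8]
gripper_width: 0.0785
```

Emit:
{"api": "send_rows", "payload": {
  "motion": [
    {"travel": [0, 0, 0], "spin": -6.9},
    {"travel": [0, 0, 0], "spin": -6.9},
    {"travel": [0, 0, 0], "spin": -6.9},
    {"travel": [0, 0, 0], "spin": -6.9},
    {"travel": [0, 0, 0], "spin": -6.9}
  ]
}}

```text
time_s: 19.18
tcp_pos: [0.552, 0.3264, 0.1969]
eef_rot: [180.0, -1.5, -138.6]
contact_force: [-0.8, 0.2, 1.0]
gripper_width: 0.0788
```

Emit:
{"api": "send_rows", "payload": {
  "motion": [
    {"travel": [0, 0, 0], "spin": -6.9},
    {"travel": [0, 0, 0], "spin": -6.9},
    {"travel": [0, 0, 0], "spin": -6.9},
    {"travel": [0, 0, 0], "spin": -6.9},
    {"travel": [0, 0, 0], "spin": -6.9}
  ]
}}

```text
time_s: 19.6
tcp_pos: [0.5505, 0.325, 0.1869]
eef_rot: [178.7, -1.8, -102.8]
contact_force: [0.1, 0.8, 0.4]
gripper_width: 0.0791
```

Emit:
{"api": "send_rows", "payload": {
  "motion": [
    {"travel": [0, 0, 0], "spin": -6.9},
    {"travel": [0, 0, 0], "spin": -6.9},
    {"travel": [0, 0, 0], "spin": -6.9},
    {"travel": [0, 0, 0], "spin": 0},
    {"travel": [0, 0, 0], "spin": 0}
  ]
}}

```text
time_s: 20.02
tcp_pos: [0.5492, 0.3234, 0.1778]
eef_rot: [177.6, -1.6, -81.2]
contact_force: [-0.8, 1.1, 0.9]
gripper_width: 0.0787
```

```bash
cat > sl.py <<'E'
from h import *
from scipy.optimize import least_squares
import sys
def sleeves(n,save,lo=.052,hi=.068,b=(.3,.75,.16,.5),minpx=60):
    im,d,k=shot(n,save); P=cloud(d,k); x,y,z=P[...,0],P[...,1],P[...,2]
    m=((x>b[0])&(x<b[1])&(y>b[2])&(y<b[3])&(z>lo)&(z<hi)).astype(np.uint8)
    m=cv2.morphologyEx(m,cv2.MORPH_CLOSE,np.ones((3,3)))
    c,l,s,ce=cv2.connectedComponentsWithStats(m)
    for i in range(1,c):
        if s[i,4]>minpx:
            q=P[(l==i)&(z>lo)]; q=q[q[:,2]>np.percentile(q[:,2],60)-.004]
            C,r_=cv2.minEnclosingCircle((q[:,:2]*1000).astype(np.float32)); print(n,s[i,4],ce[i].round(),'z',np.median(q[:,2]).round(4),'centre',np.round(C,1),'r',round(r_,1),'tl',s[i,:4])
    return P
E
python3 - <<'E'
from sl import *
st(); sleeves('wrist','w5.png'); sleeves('top','t5.png')
E
```

```text
20.02 [0.5492 0.3234 0.1778] [177.56  -1.59 -81.17] [-0.8  1.1  0.9] 0.0787 [ 48.  21.  -6.  -0. -67. -39.]
wrist 1646 [271. 141.] z 0.0595 centre [555.7 275.4] r 24.0 tl [238 108  66  67]
wrist 1997 [494. 144.] z 0.0594 centre [389.1 253.1] r 24.4 tl [461 113  67  64]
wrist 750 [ 43. 198.] z 0.0634 centre [725.7 346.5] r 21.6 tl [  9 175  50  59]
wrist 679 [233. 323.] z 0.0593 centre [565.1 412.4] r 23.2 tl [205 311  59  23]
top 159 [177. 167.] z 0.059 centre [555.  273.6] r 23.9 tl [168 158  20  19]
top 160 [186. 235.] z 0.0593 centre [389. 251.] r 23.8 tl [176 226  21  20]
```

Emit:
{"api": "send_rows", "payload": {
  "motion": [
    {"travel": [0.022, -0.001, 0], "spin": 2},
    {"travel": [0.022, -0.001, 0.02], "spin": 0},
    {"travel": [0, 0, 0.03], "spin": 0},
    {"travel": [0, 0, 0.02], "spin": 0},
    {"travel": [0, 0, 0], "spin": 0}
  ]
}}

```text
time_s: 20.53
tcp_pos: [0.5561, 0.2772, 0.1082]
eef_rot: [177.9, -1.6, -84.1]
contact_force: [-1.0, -0.5, -0.4]
gripper_width: 0.0789
```

Emit:
{"api": "send_rows", "payload": {
  "motion": [
    {"travel": [0, 0, 0], "spin": 0}
  ]
}}

```text
time_s: 20.62
tcp_pos: [0.5561, 0.2768, 0.108]
eef_rot: [177.8, -1.6, -84.2]
contact_force: [0.2, 0.1, 0.9]
gripper_width: 0.0791
```

Emit:
{"api": "send_rows", "payload": {
  "motion": [
    {"travel": [0, -0.0025, 0.02], "spin": 0},
    {"travel": [-0.001, 0, 0.025], "spin": 0},
    {"travel": [0, 0, 0.018], "spin": 0},
    {"travel": [0, 0, 0.008], "spin": 0},
    {"travel": [0, 0, 0], "spin": 0}
  ]
}}

```text
time_s: 21.03
tcp_pos: [0.5605, 0.28, 0.042]
eef_rot: [178.4, -1.4, -84.5]
contact_force: [0.1, 0.1, 0.1]
gripper_width: 0.0789
```

Emit:
{"api": "send_rows", "payload": {
  "motion": [
    {"travel": [0, 0, 0], "spin": 0}
  ]
}}

```text
time_s: 21.12
tcp_pos: [0.561, 0.2806, 0.0429]
eef_rot: [178.4, -1.4, -84.5]
contact_force: [-0.0, -0.3, -0.6]
gripper_width: 0.0788
```

Emit:
{"api": "send_rows", "payload": {
  "motion": [
    {"travel": [0.003, 0.004, 0.006], "spin": 0},
    {"travel": [0.002, 0.002, 0.006], "spin": 0},
    {"travel": [0, 0, 0.002], "spin": 0},
    {"travel": [0, 0, 0], "spin": 0}
  ]
}}

```text
time_s: 21.45
tcp_pos: [0.5567, 0.2761, 0.0324]
eef_rot: [178.7, -1.2, -84.5]
contact_force: [0.8, 0.4, -0.5]
gripper_width: 0.0786
```

Emit:
{"api": "send_rows", "payload": {
  "motion": [
    {"travel": [0, 0, 0], "spin": 0},
    {"travel": [0, 0, 0], "spin": 0},
    {"travel": [0, 0, 0], "spin": 0},
    {"travel": [0, 0, 0], "spin": 0},
    {"travel": [0, 0, 0], "spin": 0}
  ],
  "gripper": -1,
  "squeeze": 35
}}

```text
time_s: 21.87
tcp_pos: [0.5573, 0.2765, 0.0338]
eef_rot: [178.8, -1.1, -84.5]
contact_force: [-2.1, -0.4, 2.1]
gripper_width: 0.0512
```

Emit:
{"api": "send_rows", "payload": {
  "motion": [
    {"travel": [0, 0, -0.01], "spin": 0},
    {"travel": [0, 0, -0.03], "spin": 0},
    {"travel": [0, 0, -0.035], "spin": 0},
    {"travel": [0, 0, -0.035], "spin": 0},
    {"travel": [0, 0, -0.03], "spin": 0}
  ]
}}

```text
time_s: 22.28
tcp_pos: [0.5554, 0.2758, 0.1718]
eef_rot: [177.9, -1.7, -84.6]
contact_force: [0.4, 0.2, -1.4]
gripper_width: 0.0477
```

```bash
python3 - <<'E'
from h import *
for n in('top0','scene0','w4'):
    if n=='w4': continue
    Q=ts(np.load(n+'.npy')); X,Y,z=Q[...,0],Q[...,1],Q[...,2]
    for y0 in(-.09,-.03,.03,.09):
        m=(abs(X-.01)<.03)&(abs(Y-y0)<.028)&(z>.074); q=Q[m]; C,r_=cv2.minEnclosingCircle((q[:,:2]*1000).astype(np.float32)); print(n,y0,m.sum(),np.round(C,1),round(r_,1),np.percentile(q[:,2],90).round(4), q[q[:,2]>.078].mean(0).round(4))
E
```

```text
top0 -0.09 119 [  9.2 -90.7] 15.2 0.0831 [ 0.0084 -0.0902  0.0811]
top0 -0.03 119 [  9.1 -30.7] 15.4 0.083 [ 0.0085 -0.0305  0.0809]
top0 0.03 118 [ 8.9 29.7] 15.3 0.0827 [0.0096 0.029  0.0808]
top0 0.09 117 [ 9.  89.3] 15.2 0.0829 [0.0088 0.0893 0.081 ]
scene0 -0.09 105 [ 13.4 -88.4] 15.0 0.0827 [ 0.0138 -0.0883  0.0808]
scene0 -0.03 116 [ 12.8 -29.2] 15.4 0.0822 [ 0.0134 -0.0287  0.0806]
scene0 0.03 118 [12.8 31. ] 15.4 0.0821 [0.0129 0.0311 0.0808]
scene0 0.09 118 [12.4 91.3] 15.9 0.0826 [0.0136 0.0914 0.0808]
```

Emit:
{"api": "send_rows", "payload": {
  "motion": [
    {"travel": [0.0357, -0.0028, 0], "spin": 0},
    {"travel": [0.0357, -0.0028, 0], "spin": 0},
    {"travel": [0.0357, -0.0028, 0], "spin": 0},
    {"travel": [0.0357, -0.0028, 0], "spin": 0},
    {"travel": [0.0357, -0.0028, 0], "spin": 0}
  ]
}}

```text
time_s: 22.7
tcp_pos: [0.5911, 0.1032, 0.1898]
eef_rot: [178.9, -1.2, -83.9]
contact_force: [-0.3, 0.6, -1.2]
gripper_width: 0.0476
```

Emit:
{"api": "send_rows", "payload": {
  "motion": [
    {"travel": [0.0357, -0.0028, 0], "spin": 0},
    {"travel": [0.0357, -0.0028, 0], "spin": 0},
    {"travel": [0.0357, -0.0028, 0], "spin": 0},
    {"travel": [0.03, -0.0028, 0], "spin": 0},
    {"travel": [0, 0, 0], "spin": 0}
  ]
}}

```text
time_s: 23.12
tcp_pos: [0.6163, -0.0439, 0.1969]
eef_rot: [179.0, -1.2, -84.1]
contact_force: [0.4, 0.8, -1.8]
gripper_width: 0.0474
```

Emit:
{"api": "send_rows", "payload": {
  "motion": [
    {"travel": [0, 0, 0], "spin": 0},
    {"travel": [0, 0, 0], "spin": 0}
  ]
}}

```text
time_s: 23.28
tcp_pos: [0.6159, -0.0461, 0.1977]
eef_rot: [179.0, -1.2, -84.3]
contact_force: [-0.1, -0.3, -1.6]
gripper_width: 0.0473
```

Emit:
{"api": "send_rows", "payload": {
  "motion": [
    {"travel": [0.015, 0.0013, 0], "spin": 0},
    {"travel": [0.0152, 0.0013, 0.01], "spin": 0},
    {"travel": [0, 0, 0.025], "spin": 0},
    {"travel": [0, 0, 0.02], "spin": 0},
    {"travel": [0, 0, 0.005], "spin": 0}
  ]
}}

```text
time_s: 23.7
tcp_pos: [0.6165, -0.0757, 0.1385]
eef_rot: [179.3, -1.1, -84.1]
contact_force: [-0.5, 0.6, -1.6]
gripper_width: 0.0473
```

Emit:
{"api": "send_rows", "payload": {
  "motion": [
    {"travel": [0, 0, 0], "spin": 0},
    {"travel": [0, 0, 0], "spin": 0}
  ]
}}

```text
time_s: 23.87
tcp_pos: [0.6152, -0.0751, 0.1366]
eef_rot: [179.1, -1.1, -84.0]
contact_force: [-0.5, 0.5, -0.9]
gripper_width: 0.0475
```

Emit:
{"api": "send_rows", "payload": {
  "motion": [
    {"travel": [0.0014, -0.001, 0.01], "spin": 0},
    {"travel": [0, 0, 0.01], "spin": 0},
    {"travel": [0, 0, 0.004], "spin": 0}
  ]
}}

```text
time_s: 24.12
tcp_pos: [0.6183, -0.076, 0.1139]
eef_rot: [179.4, -1.1, -83.9]
contact_force: [-0.3, 0.3, -2.2]
gripper_width: 0.0476
```

Emit:
{"api": "send_rows", "payload": {
  "motion": [
    {"travel": [0, 0, 0.002], "spin": 0}
  ]
}}

```text
time_s: 24.2
tcp_pos: [0.6182, -0.0759, 0.1112]
eef_rot: [179.4, -1.1, -83.9]
contact_force: [0.1, 0.1, -2.0]
gripper_width: 0.0476
```

Emit:
{"api": "send_rows", "payload": {
  "motion": [
    {"travel": [0.0005, 0.002, 0.004], "spin": 0},
    {"travel": [0, 0, 0.004], "spin": 0},
    {"travel": [0, 0, 0.004], "spin": 0}
  ]
}}

```text
time_s: 24.45
tcp_pos: [0.6165, -0.0768, 0.0989]
eef_rot: [179.5, -1.1, -83.9]
contact_force: [-0.6, -0.4, -1.8]
gripper_width: 0.0477
```

Emit:
{"api": "send_rows", "payload": {
  "motion": [
    {"travel": [0, 0, 0.003], "spin": 0},
    {"travel": [0, 0, 0.003], "spin": 0}
  ]
}}

```text
time_s: 24.62
tcp_pos: [0.6164, -0.077, 0.0922]
eef_rot: [179.5, -1.1, -83.9]
contact_force: [-0.1, -0.1, -1.5]
gripper_width: 0.0476
```

Emit:
{"api": "send_rows", "payload": {
  "motion": [
    {"travel": [0, 0, 0.004], "spin": 0},
    {"travel": [0, 0, 0.002], "spin": 0},
    {"travel": [0, 0, 0.002], "spin": 0}
  ]
}}

```text
time_s: 24.87
tcp_pos: [0.6165, -0.0772, 0.0844]
eef_rot: [179.5, -1.2, -83.8]
contact_force: [-10.8, 6.8, 28.8]
gripper_width: 0.0474
```

Emit:
{"api": "send_rows", "payload": {
  "motion": [
    {"travel": [0, 0, 0.002], "spin": 0},
    {"travel": [0, 0, 0.0015], "spin": 0}
  ]
}}

```text
time_s: 25.03
tcp_pos: [0.6164, -0.0771, 0.0846]
eef_rot: [179.5, -1.2, -83.8]
contact_force: [-3.2, 0.4, 7.4]
gripper_width: 0.0475
```

Emit:
{"api": "send_rows", "payload": {
  "motion": [
    {"travel": [0, 0, 0], "spin": 0},
    {"travel": [0, 0, 0], "spin": 0},
    {"travel": [0, 0, 0], "spin": 0},
    {"travel": [0, 0, 0], "spin": 0}
  ],
  "gripper": 0.6
}}

```text
time_s: 25.37
tcp_pos: [0.6176, -0.077, 0.0862]
eef_rot: [179.7, -1.2, -83.7]
contact_force: [-0.6, -0.6, 0.5]
gripper_width: 0.0676
```

Emit:
{"api": "send_rows", "payload": {
  "motion": [
    {"travel": [0, 0, -0.02], "spin": 0},
    {"travel": [0, 0, -0.035], "spin": 0},
    {"travel": [0, 0, -0.035], "spin": 0},
    {"travel": [0, 0, -0.025], "spin": 0},
    {"travel": [-0.02, 0, -0.01], "spin": 0}
  ]
}}

```text
time_s: 25.78
tcp_pos: [0.6136, -0.0569, 0.21]
eef_rot: [179.1, -1.3, -83.9]
contact_force: [1.5, 0.8, 0.3]
gripper_width: 0.0703
```

Emit:
{"api": "send_rows", "payload": {
  "motion": [
    {"travel": [-0.036, 0, 0], "spin": 0},
    {"travel": [-0.036, 0, 0], "spin": 0},
    {"travel": [-0.036, 0, 0], "spin": 0},
    {"travel": [-0.036, 0, 0], "spin": 0},
    {"travel": [-0.036, 0, 0], "spin": 0}
  ]
}}

```text
time_s: 26.2
tcp_pos: [0.5972, 0.1247, 0.2116]
eef_rot: [179.6, -1.2, -84.4]
contact_force: [1.1, 0.5, -0.7]
gripper_width: 0.0701
```

Emit:
{"api": "send_rows", "payload": {
  "motion": [
    {"travel": [-0.036, 0, 0], "spin": 0},
    {"travel": [-0.036, 0, 0], "spin": 0},
    {"travel": [-0.036, 0, 0], "spin": 0},
    {"travel": [-0.036, 0, 0], "spin": 0},
    {"travel": [-0.036, 0, 0], "spin": 0}
  ]
}}

```text
time_s: 26.62
tcp_pos: [0.5777, 0.3126, 0.2076]
eef_rot: [179.7, -1.2, -84.4]
contact_force: [0.6, 0.3, 0.1]
gripper_width: 0.0698
```

Emit:
{"api": "send_rows", "payload": {
  "motion": [
    {"travel": [-0.036, 0, 0], "spin": 0},
    {"travel": [-0.036, 0, 0], "spin": 0},
    {"travel": [-0.036, 0, 0], "spin": 0},
    {"travel": [0, 0, 0], "spin": 0},
    {"travel": [0, 0, 0], "spin": 0}
  ]
}}

```text
time_s: 27.03
tcp_pos: [0.5642, 0.4331, 0.2022]
eef_rot: [179.7, -1.3, -84.1]
contact_force: [0.8, -0.1, 0.2]
gripper_width: 0.0704
```

```bash
python3 - <<'E'
from sl import *
st(); sleeves('wrist','w6.png'); sleeves('top','t6.png'); sleeves('scene','s6.png',.1,.115,(.5,.7,-.2,.2),20)
E
```

```text
27.03 [0.5642 0.4331 0.2022] [179.69  -1.25 -84.06] [ 0.8 -0.1  0.2] 0.0704 [ 53.  25.   5.   1. -70. -48.]
wrist 564 [92. 72.] z 0.0633 centre [725.7 347.9] r 21.6 tl [69 37 35 61]
wrist 1352 [277. 169.] z 0.0595 centre [565.8 409.2] r 24.0 tl [248 140  59  59]
top 163 [122. 163.] z 0.0588 centre [564.9 407. ] r 24.4 tl [113 154  20  20]
top 157 [198. 252.] z 0.0589 centre [350.1 221.2] r 24.0 tl [189 242  20  20]
scene 221 [209. 210.] z 0.1078 centre [618.2 -76.7] r 24.5 tl [198 201  22  19]
```

Emit:
{"api": "send_rows", "payload": {
  "motion": [
    {"travel": [0.0247, 0.001, 0.01], "spin": 0},
    {"travel": [0, 0, 0.03], "spin": 0},
    {"travel": [0, 0, 0.035], "spin": 0},
    {"travel": [0, 0, 0.02], "spin": 0},
    {"travel": [0, 0, 0.005], "spin": 0}
  ],
  "gripper": 0.8
}}

```text
time_s: 27.6
tcp_pos: [0.5703, 0.3983, 0.1064]
eef_rot: [-179.8, -0.9, -84.5]
contact_force: [-0.7, 0.0, 0.2]
gripper_width: 0.0792
```

Emit:
{"api": "send_rows", "payload": {
  "motion": [
    {"travel": [0, 0, 0], "spin": 0},
    {"travel": [0, 0, 0], "spin": 0}
  ]
}}

```text
time_s: 27.77
tcp_pos: [0.5707, 0.3954, 0.1061]
eef_rot: [-179.9, -1.0, -84.7]
contact_force: [-0.1, -0.1, 1.1]
gripper_width: 0.0787
```

Emit:
{"api": "send_rows", "payload": {
  "motion": [
    {"travel": [-0.0135, 0.0038, 0.005], "spin": 0},
    {"travel": [-0.001, 0, 0.02], "spin": 0},
    {"travel": [-0.001, 0, 0.01], "spin": 0},
    {"travel": [0, 0, 0], "spin": 0}
  ]
}}

```text
time_s: 28.1
tcp_pos: [0.569, 0.4132, 0.0773]
eef_rot: [-179.4, -0.6, -84.8]
contact_force: [-0.3, 0.1, 0.3]
gripper_width: 0.0791
```

Emit:
{"api": "send_rows", "payload": {
  "motion": [
    {"travel": [0.003, 0.004, 0.008], "spin": 0},
    {"travel": [0, 0, 0.015], "spin": 0},
    {"travel": [0, 0, 0.012], "spin": 0},
    {"travel": [0, 0, 0.004], "spin": 0}
  ]
}}

```text
time_s: 28.43
tcp_pos: [0.5668, 0.4117, 0.0412]
eef_rot: [-179.1, -0.3, -84.7]
contact_force: [-0.6, 0.5, 0.0]
gripper_width: 0.0793
```

Emit:
{"api": "send_rows", "payload": {
  "motion": [
    {"travel": [0, 0, 0.001], "spin": 0}
  ]
}}

```text
time_s: 28.52
tcp_pos: [0.5666, 0.4113, 0.0395]
eef_rot: [-179.2, -0.4, -84.7]
contact_force: [0.3, -0.4, -0.5]
gripper_width: 0.0788
```

Emit:
{"api": "send_rows", "payload": {
  "motion": [
    {"travel": [0.0025, 0.0005, 0.006], "spin": 0},
    {"travel": [0, 0, 0.002], "spin": 0},
    {"travel": [0, 0, 0], "spin": 0}
  ]
}}

```text
time_s: 28.77
tcp_pos: [0.5667, 0.4086, 0.0315]
eef_rot: [-179.1, -0.4, -84.7]
contact_force: [0.2, -0.0, 1.7]
gripper_width: 0.0788
```

Emit:
{"api": "send_rows", "payload": {
  "motion": [
    {"travel": [0, 0, 0], "spin": 0},
    {"travel": [0, 0, 0], "spin": 0},
    {"travel": [0, 0, 0], "spin": 0},
    {"travel": [0, 0, 0], "spin": 0},
    {"travel": [0, 0, 0], "spin": 0}
  ],
  "gripper": -1,
  "squeeze": 35
}}

```text
time_s: 29.18
tcp_pos: [0.5674, 0.4091, 0.0329]
eef_rot: [-179.0, -0.3, -84.7]
contact_force: [-0.5, 0.0, 0.3]
gripper_width: 0.0508
```

Emit:
{"api": "send_rows", "payload": {
  "motion": [
    {"travel": [0, 0, 0], "spin": 0}
  ]
}}

```text
time_s: 29.27
tcp_pos: [0.5674, 0.4092, 0.033]
eef_rot: [-179.0, -0.3, -84.7]
contact_force: [0.5, -0.1, -0.8]
gripper_width: 0.0466
```

Emit:
{"api": "send_rows", "payload": {
  "motion": [
    {"travel": [0, 0, -0.01], "spin": 0},
    {"travel": [0, 0, -0.03], "spin": 0},
    {"travel": [0, 0, -0.035], "spin": 0},
    {"travel": [0, 0, -0.035], "spin": 0},
    {"travel": [0, 0, -0.035], "spin": 0}
  ]
}}

```text
time_s: 29.68
tcp_pos: [0.5603, 0.4051, 0.1738]
eef_rot: [-179.9, -1.0, -84.8]
contact_force: [0.6, 0.8, -1.0]
gripper_width: 0.0463
```

Emit:
{"api": "send_rows", "payload": {
  "motion": [
    {"travel": [0.0357, -0.001, 0], "spin": 0},
    {"travel": [0.0357, -0.001, 0], "spin": 0},
    {"travel": [0.0357, -0.001, 0], "spin": 0},
    {"travel": [0.0357, -0.001, 0], "spin": 0},
    {"travel": [0.0357, -0.001, 0], "spin": 0}
  ]
}}

```text
time_s: 30.1
tcp_pos: [0.5854, 0.2325, 0.1913]
eef_rot: [-178.9, -0.3, -84.2]
contact_force: [0.2, -0.1, -1.7]
gripper_width: 0.0466
```

Emit:
{"api": "send_rows", "payload": {
  "motion": [
    {"travel": [0.0357, -0.001, 0], "spin": 0},
    {"travel": [0.0357, -0.001, 0], "spin": 0},
    {"travel": [0.0357, -0.001, 0], "spin": 0},
    {"travel": [0.0357, 0, 0], "spin": 0},
    {"travel": [0.015, 0, 0], "spin": 0}
  ]
}}

```text
time_s: 30.52
tcp_pos: [0.6033, 0.0654, 0.1972]
eef_rot: [-178.8, -0.3, -84.2]
contact_force: [0.3, 0.3, -2.1]
gripper_width: 0.0468
```

Emit:
{"api": "send_rows", "payload": {
  "motion": [
    {"travel": [0, 0, 0], "spin": 0},
    {"travel": [0, 0, 0], "spin": 0}
  ]
}}

```text
time_s: 30.68
tcp_pos: [0.603, 0.061, 0.1988]
eef_rot: [-178.7, -0.2, -84.5]
contact_force: [0.1, 0.8, -1.4]
gripper_width: 0.0466
```

Emit:
{"api": "send_rows", "payload": {
  "motion": [
    {"travel": [0.018, 0.0018, 0.005], "spin": 0},
    {"travel": [0, 0, 0.02], "spin": 0},
    {"travel": [0, 0, 0.025], "spin": 0},
    {"travel": [0, 0, 0.012], "spin": 0},
    {"travel": [0, 0, 0], "spin": 0}
  ]
}}

```text
time_s: 31.1
tcp_pos: [0.606, 0.0462, 0.139]
eef_rot: [-178.3, -0.1, -84.3]
contact_force: [-0.7, -0.5, -1.5]
gripper_width: 0.0467
```

Emit:
{"api": "send_rows", "payload": {
  "motion": [
    {"travel": [0, 0, 0], "spin": 0}
  ]
}}

```text
time_s: 31.18
tcp_pos: [0.6058, 0.047, 0.139]
eef_rot: [-178.4, -0.1, -84.3]
contact_force: [0.3, 0.9, -1.2]
gripper_width: 0.0464
```

Emit:
{"api": "send_rows", "payload": {
  "motion": [
    {"travel": [0.0045, 0.003, 0.004], "spin": 0},
    {"travel": [0, 0, 0.008], "spin": 0},
    {"travel": [0, 0, 0.006], "spin": 0},
    {"travel": [0, 0, 0.002], "spin": 0}
  ]
}}

```text
time_s: 31.52
tcp_pos: [0.6053, 0.0443, 0.1209]
eef_rot: [-178.1, -0.1, -84.1]
contact_force: [0.2, 0.8, -1.4]
gripper_width: 0.0465
```

Emit:
{"api": "send_rows", "payload": {
  "motion": [
    {"travel": [0, 0, 0.001], "spin": 0}
  ]
}}

```text
time_s: 31.6
tcp_pos: [0.6053, 0.0444, 0.1197]
eef_rot: [-178.1, -0.1, -84.1]
contact_force: [-0.5, -0.1, -0.9]
gripper_width: 0.0467
```

Emit:
{"api": "send_rows", "payload": {
  "motion": [
    {"travel": [0.0025, 0.0024, 0.004], "spin": 0},
    {"travel": [0, 0, 0.004], "spin": 0},
    {"travel": [0, 0, 0.003], "spin": 0}
  ]
}}

```text
time_s: 31.85
tcp_pos: [0.604, 0.0415, 0.1085]
eef_rot: [-178.0, -0.1, -84.1]
contact_force: [0.0, 0.5, -1.5]
gripper_width: 0.0466
```

Emit:
{"api": "send_rows", "payload": {
  "motion": [
    {"travel": [0, 0, 0.003], "spin": 0},
    {"travel": [0, 0, 0.003], "spin": 0}
  ]
}}

```text
time_s: 32.02
tcp_pos: [0.6042, 0.0414, 0.1019]
eef_rot: [-178.0, -0.1, -84.1]
contact_force: [-0.0, 1.1, -1.6]
gripper_width: 0.0466
```

Emit:
{"api": "send_rows", "payload": {
  "motion": [
    {"travel": [0, 0, 0.004], "spin": 0},
    {"travel": [0, 0, 0.004], "spin": 0},
    {"travel": [0, 0, 0.003], "spin": 0}
  ]
}}

```text
time_s: 32.27
tcp_pos: [0.6046, 0.0413, 0.0897]
eef_rot: [-178.0, -0.1, -84.1]
contact_force: [1.1, -0.3, -1.2]
gripper_width: 0.0467
```

Emit:
{"api": "send_rows", "payload": {
  "motion": [
    {"travel": [0, 0, 0.002], "spin": 0},
    {"travel": [0, 0, 0.002], "spin": 0}
  ]
}}

```text
time_s: 32.43
tcp_pos: [0.6046, 0.0413, 0.0848]
eef_rot: [-178.1, -0.1, -84.1]
contact_force: [0.2, -0.5, -1.0]
gripper_width: 0.0467
```

Emit:
{"api": "send_rows", "payload": {
  "motion": [
    {"travel": [0, 0, 0.002], "spin": 0}
  ]
}}

```text
time_s: 32.52
tcp_pos: [0.6048, 0.0413, 0.0826]
eef_rot: [-178.1, -0.1, -84.1]
contact_force: [-1.5, 0.1, 18.6]
gripper_width: 0.0465
```

Emit:
{"api": "send_rows", "payload": {
  "motion": [
    {"travel": [0, 0, 0.0015], "spin": 0},
    {"travel": [0, 0, 0], "spin": 0},
    {"travel": [0, 0, 0], "spin": 0},
    {"travel": [0, 0, 0], "spin": 0},
    {"travel": [0, 0, 0], "spin": 0}
  ],
  "gripper": 0.6
}}

```text
time_s: 32.93
tcp_pos: [0.6061, 0.0417, 0.0819]
eef_rot: [-177.9, -0.1, -84.1]
contact_force: [0.1, 0.8, 0.1]
gripper_width: 0.0692
```

Emit:
{"api": "send_rows", "payload": {
  "motion": [
    {"travel": [0, 0, -0.02], "spin": 0},
    {"travel": [0, 0, -0.035], "spin": 0},
    {"travel": [0, 0, -0.035], "spin": 0},
    {"travel": [0, 0, -0.025], "spin": 0},
    {"travel": [0, 0, -0.01], "spin": 0}
  ]
}}

```text
time_s: 33.35
tcp_pos: [0.5989, 0.0403, 0.2077]
eef_rot: [-178.4, -0.2, -84.1]
contact_force: [0.8, -0.1, -0.6]
gripper_width: 0.07
```

Emit:
{"api": "send_rows", "payload": {
  "motion": [
    {"travel": [-0.0244, 0.0228, 0], "spin": 0},
    {"travel": [-0.0244, 0.0228, 0], "spin": 0},
    {"travel": [-0.0244, 0.0228, 0], "spin": 0},
    {"travel": [-0.0244, 0.0228, 0], "spin": 0},
    {"travel": [-0.0244, 0.0228, 0], "spin": 0}
  ]
}}

```text
time_s: 33.77
tcp_pos: [0.4754, 0.1507, 0.2087]
eef_rot: [-177.8, -0.1, -84.6]
contact_force: [0.2, 0.9, 0.5]
gripper_width: 0.0698
```

Emit:
{"api": "send_rows", "payload": {
  "motion": [
    {"travel": [-0.0244, 0.0228, 0], "spin": 0},
    {"travel": [-0.0244, 0.0228, 0], "spin": 0},
    {"travel": [-0.0244, 0.0228, 0], "spin": 0},
    {"travel": [-0.0244, 0.0228, 0], "spin": 0},
    {"travel": [-0.01, 0.01, 0], "spin": 0}
  ]
}}

```text
time_s: 34.18
tcp_pos: [0.3575, 0.2527, 0.2061]
eef_rot: [-177.7, 0.2, -84.6]
contact_force: [0.6, -0.3, 0.9]
gripper_width: 0.0701
```

Emit:
{"api": "send_rows", "payload": {
  "motion": [
    {"travel": [0, 0, 0], "spin": 0},
    {"travel": [0, 0, 0], "spin": 0}
  ]
}}

```text
time_s: 34.35
tcp_pos: [0.3552, 0.2548, 0.2069]
eef_rot: [-177.6, 0.3, -84.3]
contact_force: [0.6, -0.4, 1.1]
gripper_width: 0.0698
```

```bash
python3 - <<'E'
from sl import *
st(); sleeves('wrist','w7.png',b=(.25,.75,.12,.5)); sleeves('top','t7.png',b=(.25,.75,.12,.5)); sleeves('scene','s7.png',.1,.115,(.5,.7,-.2,.2),20)
E
```

```text
34.35 [0.3552 0.2548 0.2069] [-177.6     0.27  -84.28] [ 0.6 -0.4  1.1] 0.0698 [ 63.  -3. -32.   2. -60. -59.]
wrist 1345 [295. 155.] z 0.0596 centre [349.8 222.5] r 23.9 tl [266 125  59  59]
top 64 [ 87. 102.] z 0.063 centre [720.5 497.5] r 28.4 tl [85 89  6 25]
top 132 [232. 135.] z 0.0631 centre [633. 141.] r 17.3 tl [224 129  16  16]
top 159 [198. 251.] z 0.0597 centre [350.2 221.1] r 23.8 tl [189 242  20  20]
scene 227 [209. 210.] z 0.108 centre [617.8 -76.3] r 25.5 tl [198 201  22  19]
scene 231 [256. 228.] z 0.108 centre [606.   42.5] r 25.0 tl [245 219  23  19]
```

Emit:
{"api": "send_rows", "payload": {
  "motion": [
    {"travel": [0.03, 0.0085, 0.01], "spin": 0},
    {"travel": [0, 0.002, 0.03], "spin": 0},
    {"travel": [0, 0.001, 0.03], "spin": 0},
    {"travel": [0, 0, 0.015], "spin": 0},
    {"travel": [0, 0, 0], "spin": 0}
  ],
  "gripper": 0.8
}}

```text
time_s: 34.92
tcp_pos: [0.3554, 0.2208, 0.1202]
eef_rot: [-177.4, 0.5, -84.9]
contact_force: [0.1, -1.2, 0.3]
gripper_width: 0.0787
```

Emit:
{"api": "send_rows", "payload": {
  "motion": [
    {"travel": [0, 0, 0], "spin": 0}
  ]
}}

```text
time_s: 35.0
tcp_pos: [0.3558, 0.2197, 0.1199]
eef_rot: [-177.4, 0.4, -85.0]
contact_force: [-0.2, 0.7, 0.6]
gripper_width: 0.0788
```

Emit:
{"api": "send_rows", "payload": {
  "motion": [
    {"travel": [-0.003, 0.008, 0.005], "spin": 0},
    {"travel": [0, 0.001, 0.02], "spin": 0},
    {"travel": [0, 0, 0.012], "spin": 0},
    {"travel": [0, 0, 0], "spin": 0}
  ]
}}

```text
time_s: 35.33
tcp_pos: [0.3501, 0.2244, 0.0849]
eef_rot: [-177.2, 0.6, -85.2]
contact_force: [-0.2, -0.4, -0.8]
gripper_width: 0.079
```

Emit:
{"api": "send_rows", "payload": {
  "motion": [
    {"travel": [0, 0, 0], "spin": 0}
  ]
}}

```text
time_s: 35.42
tcp_pos: [0.3502, 0.2247, 0.0855]
eef_rot: [-177.2, 0.6, -85.2]
contact_force: [0.0, -0.1, 0.2]
gripper_width: 0.079
```

Emit:
{"api": "send_rows", "payload": {
  "motion": [
    {"travel": [0.0025, 0.0012, 0.012], "spin": 0},
    {"travel": [0, 0.001, 0.018], "spin": 0},
    {"travel": [0, 0, 0.014], "spin": 0},
    {"travel": [0, 0, 0.006], "spin": 0},
    {"travel": [0, 0, 0], "spin": 0}
  ]
}}

```text
time_s: 35.83
tcp_pos: [0.3534, 0.228, 0.0401]
eef_rot: [-176.8, 1.2, -85.1]
contact_force: [0.0, -0.6, -0.1]
gripper_width: 0.0794
```

Emit:
{"api": "send_rows", "payload": {
  "motion": [
    {"travel": [0, 0, 0.002], "spin": 0}
  ]
}}

```text
time_s: 35.92
tcp_pos: [0.3538, 0.2286, 0.039]
eef_rot: [-176.7, 1.2, -85.1]
contact_force: [-0.5, 0.1, 0.4]
gripper_width: 0.0788
```

Emit:
{"api": "send_rows", "payload": {
  "motion": [
    {"travel": [0.0061, 0.0044, 0.004], "spin": 0},
    {"travel": [0, 0, 0.004], "spin": 0},
    {"travel": [0, 0, 0], "spin": 0}
  ]
}}

```text
time_s: 36.17
tcp_pos: [0.3508, 0.2233, 0.0319]
eef_rot: [-176.6, 1.4, -85.1]
contact_force: [0.5, 0.1, 0.8]
gripper_width: 0.0785
```

Emit:
{"api": "send_rows", "payload": {
  "motion": [
    {"travel": [0.0005, 0, 0], "spin": 0},
    {"travel": [0, 0, 0], "spin": 0},
    {"travel": [0, 0, 0], "spin": 0},
    {"travel": [0, 0, 0], "spin": 0},
    {"travel": [0, 0, 0], "spin": 0}
  ],
  "gripper": -1,
  "squeeze": 35
}}

```text
time_s: 36.58
tcp_pos: [0.3511, 0.2231, 0.0328]
eef_rot: [-176.5, 1.4, -85.1]
contact_force: [0.3, 0.4, -0.1]
gripper_width: 0.0511
```

Emit:
{"api": "send_rows", "payload": {
  "motion": [
    {"travel": [0, 0, 0], "spin": 0}
  ]
}}

```text
time_s: 36.67
tcp_pos: [0.3511, 0.2231, 0.0328]
eef_rot: [-176.5, 1.4, -85.1]
contact_force: [-1.2, 0.3, 1.3]
gripper_width: 0.0477
```

Emit:
{"api": "send_rows", "payload": {
  "motion": [
    {"travel": [0, 0, -0.01], "spin": 0},
    {"travel": [0, 0, -0.03], "spin": 0},
    {"travel": [0, 0, -0.035], "spin": 0},
    {"travel": [0, 0, -0.035], "spin": 0},
    {"travel": [0, 0, -0.035], "spin": 0}
  ]
}}

```text
time_s: 37.08
tcp_pos: [0.339, 0.2132, 0.1751]
eef_rot: [-177.3, 0.5, -85.2]
contact_force: [0.7, 0.5, -2.0]
gripper_width: 0.0477
```

Emit:
{"api": "send_rows", "payload": {
  "motion": [
    {"travel": [0.0166, -0.0308, 0], "spin": 0},
    {"travel": [0.0166, -0.0308, 0], "spin": 0},
    {"travel": [0.0166, -0.0308, 0], "spin": 0},
    {"travel": [0.0166, -0.0308, 0], "spin": 0},
    {"travel": [0.0166, -0.0308, 0], "spin": 0}
  ]
}}

```text
time_s: 37.5
tcp_pos: [0.5033, 0.1497, 0.1949]
eef_rot: [-176.3, 1.5, -84.2]
contact_force: [0.8, 1.1, -0.5]
gripper_width: 0.0477
```

Emit:
{"api": "send_rows", "payload": {
  "motion": [
    {"travel": [0.0166, -0.0308, 0], "spin": 0},
    {"travel": [0.0166, -0.0308, 0], "spin": 0},
    {"travel": [0.01, -0.0308, 0], "spin": 0},
    {"travel": [0, 0, 0], "spin": 0},
    {"travel": [0, 0, 0], "spin": 0}
  ]
}}

```text
time_s: 37.92
tcp_pos: [0.6086, 0.1092, 0.1962]
eef_rot: [-176.6, 1.5, -84.5]
contact_force: [-0.9, -0.2, -1.5]
gripper_width: 0.0476
```

Emit:
{"api": "send_rows", "payload": {
  "motion": [
    {"travel": [0.0075, 0.015, 0.005], "spin": 0},
    {"travel": [0, 0, 0.02], "spin": 0},
    {"travel": [0, 0, 0.02], "spin": 0},
    {"travel": [0, 0, 0.01], "spin": 0},
    {"travel": [0, 0, 0], "spin": 0}
  ]
}}

```text
time_s: 38.33
tcp_pos: [0.595, 0.1017, 0.1371]
eef_rot: [-176.7, 1.4, -84.6]
contact_force: [0.1, -0.3, -1.4]
gripper_width: 0.0476
```

Emit:
{"api": "send_rows", "payload": {
  "motion": [
    {"travel": [0, 0, 0], "spin": 0}
  ]
}}

```text
time_s: 38.42
tcp_pos: [0.5944, 0.1019, 0.137]
eef_rot: [-176.8, 1.4, -84.5]
contact_force: [1.1, 0.2, -0.7]
gripper_width: 0.0478
```

Emit:
{"api": "send_rows", "payload": {
  "motion": [
    {"travel": [0.001, 0, 0.006], "spin": 0},
    {"travel": [0, 0, 0.007], "spin": 0},
    {"travel": [0, 0, 0.005], "spin": 0},
    {"travel": [0, 0, 0.001], "spin": 0}
  ]
}}

```text
time_s: 38.75
tcp_pos: [0.5967, 0.1028, 0.1195]
eef_rot: [-176.5, 1.5, -84.4]
contact_force: [-0.2, -0.5, -1.0]
gripper_width: 0.0476
```

```bash
python3 - <<'E'
from h import *
s=st(); print(ts(s['tcp_pos']).round(4))
im,d,k=shot('scene','s8.png'); Q=ts(cloud(d,k)); X,Y,z=Q[...,0],Q[...,1],Q[...,2]
m=(abs(X-.01)<.05)&(abs(Y-.09)<.045)&(z>.08)&(z<.2)
cv2.imwrite('pics/s8c.png',cv2.resize(im[150:310,170:370],None,fx=3.5,fy=3.5,interpolation=cv2.INTER_CUBIC))
E
```

```text
38.75 [0.5967 0.1028 0.1195] [-176.51    1.48  -84.41] [-0.2 -0.5 -1. ] 0.0476 [ 28.  17. -20.  -0. -50. -23.]
[0.0103 0.0917 0.1195]
```

View pics/s8c.png

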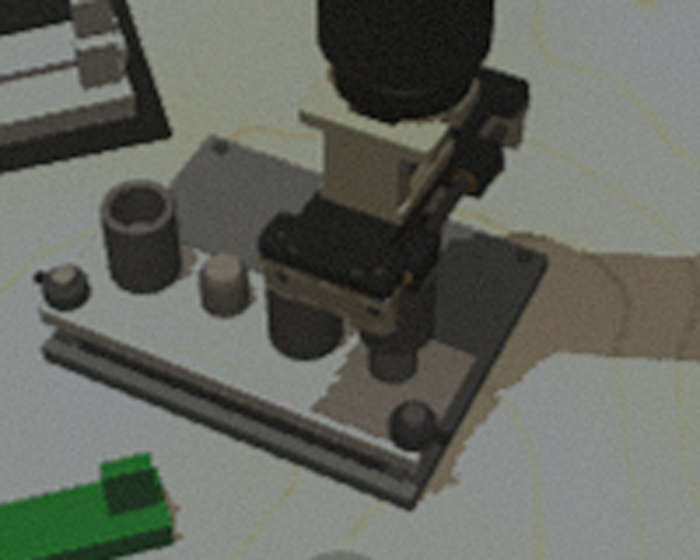

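The crop shows sleeves seated on spigot0 (140,240) and spigot2 (305,320), and the held one right above spigot3 (395,360). Going on down.

Emit:
{"api": "send_rows", "payload": {
  "motion": [
    {"travel": [0.0015, 0.0008, 0.004], "spin": 0},
    {"travel": [0, 0.0003, 0.004], "spin": 0},
    {"travel": [0, 0.0003, 0.003], "spin": 0}
  ]
}}

```text
time_s: 39.05
tcp_pos: [0.597, 0.1017, 0.1089]
eef_rot: [-176.4, 1.5, -84.4]
contact_force: [-0.1, -0.2, -1.6]
gripper_width: 0.0474
```

Emit:
{"api": "send_rows", "payload": {
  "motion": [
    {"travel": [0, 0.0002, 0.003], "spin": 0},
    {"travel": [0, 0.0002, 0.003], "spin": 0}
  ]
}}

```text
time_s: 39.22
tcp_pos: [0.597, 0.1018, 0.1023]
eef_rot: [-176.4, 1.5, -84.4]
contact_force: [0.1, -0.2, -0.2]
gripper_width: 0.0474
```

Emit:
{"api": "send_rows", "payload": {
  "motion": [
    {"travel": [0, 0.0002, 0.004], "spin": 0},
    {"travel": [0, 0.0002, 0.004], "spin": 0},
    {"travel": [0, 0.0002, 0.003], "spin": 0}
  ]
}}

```text
time_s: 39.47
tcp_pos: [0.5971, 0.102, 0.0901]
eef_rot: [-176.4, 1.5, -84.4]
contact_force: [-0.0, 0.7, -1.4]
gripper_width: 0.0476
```

Emit:
{"api": "send_rows", "payload": {
  "motion": [
    {"travel": [0, 0, 0.002], "spin": 0},
    {"travel": [0, 0, 0.002], "spin": 0}
  ]
}}

```text
time_s: 39.63
tcp_pos: [0.5971, 0.1021, 0.0851]
eef_rot: [-176.4, 1.5, -84.4]
contact_force: [-0.1, 0.1, -1.3]
gripper_width: 0.0477
```

Emit:
{"api": "send_rows", "payload": {
  "motion": [
    {"travel": [0, 0, 0.002], "spin": 0}
  ]
}}

```text
time_s: 39.72
tcp_pos: [0.5972, 0.1022, 0.0828]
eef_rot: [-176.4, 1.5, -84.4]
contact_force: [0.3, -0.5, -1.4]
gripper_width: 0.048
```

Emit:
{"api": "send_rows", "payload": {
  "motion": [
    {"travel": [0, 0, 0.0015], "spin": 0},
    {"travel": [0, 0, 0.0015], "spin": 0}
  ]
}}

```text
time_s: 39.88
tcp_pos: [0.5976, 0.1022, 0.0821]
eef_rot: [-176.4, 1.4, -84.3]
contact_force: [-10.6, 0.8, 21.5]
gripper_width: 0.0477
```

Emit:
{"api": "send_rows", "payload": {
  "motion": [
    {"travel": [0, 0, 0], "spin": 0},
    {"travel": [0, 0, 0], "spin": 0},
    {"travel": [0, 0, 0], "spin": 0},
    {"travel": [0, 0, 0], "spin": 0}
  ],
  "gripper": 0.6
}}

```text
time_s: 40.22
tcp_pos: [0.5986, 0.1028, 0.0839]
eef_rot: [-176.2, 1.5, -84.3]
contact_force: [0.3, 0.9, -0.1]
gripper_width: 0.0678
```

Emit:
{"api": "send_rows", "payload": {
  "motion": [
    {"travel": [0, 0, -0.015], "spin": 0},
    {"travel": [0, 0, -0.035], "spin": 0},
    {"travel": [0, 0, -0.035], "spin": 0},
    {"travel": [0, 0, -0.03], "spin": 0},
    {"travel": [-0.02, 0, -0.01], "spin": 0}
  ]
}}

```text
time_s: 40.63
tcp_pos: [0.5865, 0.1156, 0.2084]
eef_rot: [-176.8, 1.3, -84.5]
contact_force: [0.6, 0.9, -0.1]
gripper_width: 0.0701
```

Emit:
{"api": "send_rows", "payload": {
  "motion": [
    {"travel": [-0.04, 0.01, 0], "spin": 0},
    {"travel": [-0.04, 0.01, 0], "spin": 0},
    {"travel": [-0.04, 0.01, 0], "spin": 0},
    {"travel": [-0.04, 0.01, 0], "spin": 0},
    {"travel": [-0.04, 0.01, 0], "spin": 0}
  ]
}}

```text
time_s: 41.05
tcp_pos: [0.5204, 0.3121, 0.2166]
eef_rot: [-176.2, 1.5, -85.0]
contact_force: [0.5, -0.1, 0.5]
gripper_width: 0.0697
```

```bash
python3 - <<'E'
from sl import *
st(); sleeves('wrist','w9.png',b=(.25,.75,.12,.5)); sleeves('scene','s9.png',.1,.115,(.5,.7,-.2,.2),20); P=sleeves('top','t9.png',.1,.115,(.5,.7,-.2,.2),20)
Q=ts(P);X,Y,z=Q[...,0],Q[...,1],Q[...,2]
m=(X>-.14)&(X<-.025)&(abs(Y)<.06)&(z>.062)&(z<.085); print('fin',m.sum(),cv2.minAreaRect((Q[m][:,:2]*1000).astype(np.float32)))
m=(X>-.14)&(X<-.022)&(abs(Y)<.06)&(z>.027)&(z<.041); print('slab',m.sum(),cv2.minAreaRect((Q[m][:,:2]*1000).astype(np.float32)))
x,y,z=P[...,0],P[...,1],P[...,2]
m=((x>.3)&(x<.6)&(y>-.5)&(y<-.18)&(z>.011)&(z<.1)).astype(np.uint8);c,l,s,ce=cv2.connectedComponentsWithStats(m)
for i in range(1,c):
    if s[i,4]>40:
        q=P[l==i];lo=q[q[:,2]<.035];print('mat',s[i,4],np.median(lo[:,2]).round(4),cv2.minAreaRect((lo[:,:2]*1000).astype(np.float32)))
im=cv2.imread('pics/s9.png');cv2.imwrite('pics/s9c.png',im)
E
```

```text
41.05 [0.5204 0.3121 0.2166] [-176.21    1.54  -85.01] [ 0.5 -0.1  0.5] 0.0697 [ 50.  12. -13.   2. -61. -46.]
wrist 365 [18. 11.] z 0.0633 centre [744.8 193.8] r 10.5 tl [ 6  0 23 24]
wrist 557 [ 69. 196.] z 0.0631 centre [725.2 346.1] r 21.4 tl [ 41 178  42  48]
scene 225 [209. 210.] z 0.1082 centre [617.4 -76.8] r 25.9 tl [198 201  22  18]
scene 235 [256. 228.] z 0.1081 centre [605.6  42.3] r 24.7 tl [245 219  23  20]
scene 231 [282. 238.] z 0.1079 centre [598.4 102.3] r 24.6 tl [271 228  22  20]
top 173 [323. 137.] z 0.1084 centre [615.4 -79. ] r 24.0 tl [313 128  21  20]
top 168 [272. 143.] z 0.1088 centre [604.   40.1] r 23.8 tl [262 133  21  21]
top 171 [246. 146.] z 0.1084 centre [596.3 100.7] r 24.0 tl [236 137  21  20]
fin 66 ((-50.6968994140625, -1.5561933517456055), (11.637038230895996, 29.415695190429688), 89.94754028320312)
slab 274 ((-46.45356750488281, -1.6262645721435547), (43.78947830200195, 48.52167892456055), 89.64447021484375)
mat 817 0.0244 ((496.9413757324219, -257.0653076171875), (44.79701232910156, 110.4870834350586), 51.41560363769531)
mat 801 0.0185 ((453.6336669921875, -298.581787109375), (44.943050384521484, 111.42001342773438), 52.123985290527344)
mat 788 0.0156 ((385.8499755859375, -393.367919921875), (44.973331451416016, 110.77220916748047), 52.39080810546875)
```

View pics/s9.png

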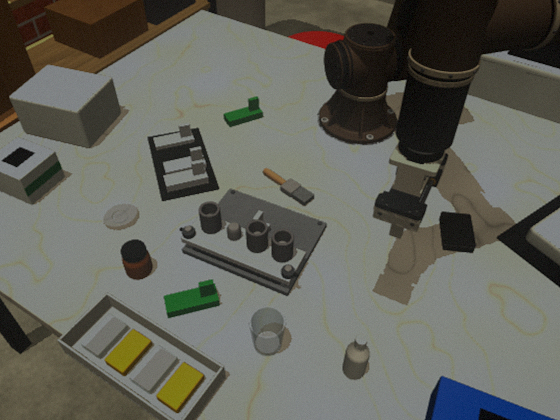

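The final scene view shows sleeves on spigots 0, 2 and 3 (px 209,217; 257,235; 282,245). It also shows the fin of the inserted spacer (258,215), three spacers on the mat and the bystanders in place.

```bash
python3 -c "
from h import *
st(); print(r.close_job())"
```

```text
41.2 [0.5202 0.3131 0.216 ] [-176.25    1.51  -84.75] [-0.2 -0.4  0. ] 0.07 [ 51.  12. -13.   2. -61. -46.]
the job is handed in; nothing more can be done
None
```

The job is done and handed in at 41 s: the 19 mm spacer is under the deck against the stop. All three sleeves present are fully down, one each on spigots 0, 2 and 3.

- **Spacers:** I took out the 13 mm spacer and laid it flat in the free slot on the mat. The 19 mm one slid in from the front. It stalled against the stop at about 15 N, and its fin then measured x = -50.5 mm against -50 mm nominal, about 1 mm off the middle and straight. The 13, 16 and 22 mm spacers lie flat on the mat.
- **22 mm not tried:** I never put it to the gap, because the depth images gave a gap of about 19.4 mm, too small for it. The 19 mm spacer was the only one physically tried.
- **Sleeves:** One had been knocked to a new place during the run, so I measured it again before gripping it. In the last check all three sleeve tops stood at about 108 mm, 1 mm under the nominal 109 mm and level with each other, which means seated.
- **Disagreements:** The scene and top cameras differed by 2 to 3 mm sideways, within their stated calibration error.
- **Left alone:** I did not reach for the green look-alikes or the bystanders. They looked in place in the last picture, but I did not measure them.

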